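Park the clamp bar upright in its stand

ROBOT

A 6-joint arm with a two-finger parallel gripper is mounted at the origin on the work surface. World frame = base frame: x ahead of the robot, y to its left, z up, the work surface at z = 0. Lengths are in m, angles in rad, forces in N, time in s.
With the tool pointing down it reaches from about 0.275 to 0.85 m from the base axis. Payload 19 kg.
Tool frame: the origin (TCP) lies midway between the tips of the shut fingers; the grasp point (between the pads) lies 19 mm behind it; x points along the fingers, z is the direction in which the jaws open and shut, and the axes are right-handed (so a half turn about x gives the same grasp; the last joint's range is limited). The gripper opens to 85 mm and grips with 20 to 120 N. Pads are 22 mm wide; open, the fingers measure 114 mm over their backs; the gripper's body (76 mm by 85 mm) begins 54 mm behind the grasp point. The pads swing forward as they close: fully open they stand 13 mm farther back than shut.
Start: joints at [1.108, 0.15, 1.437, -0, 1.554, -0.134], TCP at [0.186, 0.544, 0.231] pointing down, gripper open.
Joint ranges: [-2.8, 2.8], [-0.68, 2.1], [0.12, 2.68], [-1.39, 4.53], [0.16, 2.79], [-2.81, 2.81]. Speed limits (rad/s): [1.89, 1.89, 2.22, 3.01, 3.01, 3.01].

INTERFACE

Orientations are given as [roll, pitch, yaw] about the fixed x, y, z axes, in that order (R = Rz(yaw) Ry(pitch) Rx(roll)).
In Python, from plant import telemetry, grab_frame, robot gives the robot as it stands.
- The arm moves only by the tool apply_moves, never from a script. Its argument "rows" is a list of rows, each a list of 4 numbers: the shift along the tool's x, y, z in units of 50 mm (1.0 is 50 mm), then the turn about the tool's x in units of 10 degrees (1.0 is 10 degrees). A call has exactly 5 rows; each row is the pose to reach, as a shift and turn from the pose measured when the call began, along the tool's axes at that moment; what a row does not reach only later rows make up. A row lasts 1/8 s, in which the tool goes at most 62.5 mm and 10.7 degrees, less where a joint would pass 70% of its speed; a pose out of reach is approached as far as the arm can. A call with a gripper value outside its range is refused whole. "gripper" is the opening, from 0 (shut) to 1 (fully open), set as the call begins (left out, the last holds). The fingers move at their own pace and stop on an object; "newtons" is the grip in N (left out, the last holds). Time passes only in rows, so rows that repeat a pose let the fingers close, or fill a call up. It gives the time, the measured TCP pose, the force and the opening at its end, in the units of the state.
- telemetry.state(): the state, without advancing time (a new reading comes with each control period).
- grab_frame(name): name is "scene" or "top" or "wrist"; returns a dict with "color" (420x560x3 uint8, red, green, blue), "vertical_fov" (degrees; the focal length in pixels is half the picture's height over the tangent of half this angle, whatever the lens; pixels are square), "cx", "cy" (the principal point, pixels), "D" ([k1, k2, p1, p2, k3] as OpenCV has them; the pictures are not rectified), "R" (3x3) and "t" (3): a world point X has camera coordinates R X + t; the wrist camera has in their place "hand_eye" (4x4, takes a point from camera to tool coordinates, whose origin is the TCP and whose axes are the tool frame's). Camera axes: x right, y down, z forward; pixel columns grow to the right and rows downward; lengths in m; the calibration is good to about 2 mm. A picture is of the moment at which its call begins: read the wrist's pose just before it. There is no depth.
- robot.sign_off(): hands the job in, once; it reports no verdict.
The state is a dict: "t": time; "q": joint angles; "qd": joint speeds; "effort": joint torques, N m; "eef_pos": TCP position; "ee_rot": TCP orientation; "contact_force": force on the tool from outside, world axes, zero at the start; "wrist_torque": the same for the moment, N m; "grip_width": opening from 0.0 (shut) to 1.0 (fully open).
Only numpy, scipy, OpenCV 4.12 (cv2) and the standard library are available. Lean on these libraries where they do the work, as an engineer would, in place of code of your own. Each camera call takes 0.05 s, during which the arm holds its last target.

TASK

Clear the small carton out of the parking stand and leave it flat on the bench, right way up. Then pick up the lying clamp by the lugs at the end of its bar, let it swing down between the fingers so that it hangs with its heavy block lowest, and stand it upright on its block, square and in the middle of the bay that the carton was blocking, and let go. Leave the parked clamp standing where it is.

Things in the scene. Friction and masses are not known exactly. Their poses are not given: they have to be found in the camera images.
- clamp_lugs (a point): Lying clamp: 170 mm aluminium part, flat bar (16 mm thick, 26 mm high) with a heavy block at one end, two 14 mm round flat steel lugs near the other, one each side of the bar, 32 mm over their faces. Point: midway between the lugs, 32 mm above the bench. x along the bar from block to lugs (bar ends 15 mm beyond), y through the lugs (pinch their faces from above), z up as it lies.
- clamp_foot (a point): Centre of the 64 x 64 mm end face of that clamp's block (50 mm deep), 155 mm from clamp_lugs along -x; same axes. It is to stand on this face, x then up.
- clamp_mid (a point): Same clamp, about its centre of mass, 110 mm from the lugs; mass 0.5 to 0.8 kg. Pinched by the lugs at 100 N it lifts level; as the grip eases (open by fractions of a mm) it swings about the lugs from about 80 N, hangs near plumb at 15 N, and may drop below 8 N. A clamp screw, 11 mm with 17 mm end caps, crosses the bar along z 50 mm from the lugs, 32 mm to each side; it is a foot as the clamp lies.
- stand: Fixed steel parking stand: plate 110 (x) by 252 (y) mm, 5 mm thick, three dark rails along x, 12 mm wide, tops 23 mm above the bench, at both ends and the middle: two bays 108 mm wide, open front and back. Origin: centre of the underside; x front to back, y across the bays, z up. The bench behind it is clear for 120 mm.
- bay_right (a point): Centre of the plate's top in the bay on the stand's -y side, 5 mm above the bench, 60 mm from the stand's middle; axes as the stand.
- bay_left (a point): The same for the bay on the +y side. One bay holds the carton, the other the parked clamp; which is which varies.
- carton_center (a point): Centre of the loose closed cardboard carton that blocks one bay: 80 (x) by 84 (y) by 60 mm high, 0.25 to 0.45 kg, flat on the plate; centre 30 mm above its underside; z up.
- parked_foot (a point): Middle of the underside of the parked clamp: a second loose clamp of the same shape, already standing on its block in the other bay, 170 mm tall; z up.

How it is judged:
By the outcome, as a careful person would: the job done as asked, in the order asked, and still so for the second after the job is handed in, with the robot touching nothing.
It also fails if it takes over 67 s, if anything falls off the work surface, if the arm or the gripper's body presses on something with over 40 N, if the wrist force passes 120 N, or if a joint passes its speed limit or range.

## Working session

There is one attempt and no reset: what is moved stays moved. The work goes in short steps, Python scripts to look and compute and a tool call to move; the robot and the scene stay as the last step left them, time stands still between calls to the robot, and variables do not carry over. Pictures are saved under pics/ and viewed, and the job is handed in when it is done.

Besides the shell and the picture viewer there is one more tool, called after "Call:" by a JSON object that holds its "method" and its "body", one argument or row to a line. apply_moves: Moves the arm, as the interface text tells. Its arguments: {"type":"object","properties":{"rows":{"type":"array"},"gripper":{"type":"number"},"newtons":{"type":"number"}},"required":["rows"]}

```bash
ls; mkdir -p pics
python3 - <<'E'
from plant import telemetry, grab_frame
import cv2
print(telemetry.state())
for n in ["scene","top","wrist"]:
    f=grab_frame(n); cv2.imwrite(f"pics/a_{n}.png",f["color"][:,:,::-1])
    print(n,{k:v for k,v in f.items() if k!="color"})
E
```

```text
pics
{'t': 0.0, 'q': array([ 1.10800820e+00,  1.50968404e-01,  1.43800814e+00,  6.09857314e-06,
        1.55383007e+00, -1.33990907e-01]), 'qd': array([-1.35333103e-04, -5.46607221e-05, -1.84772487e-03,  6.97829085e-04,
       -9.13250456e-04,  4.62614946e-04]), 'effort': array([ 1.58447110e-03, -7.13062763e+01, -5.70859694e+01, -2.35743046e-04,
        8.86047579e-03, -5.63089338e-05]), 'eef_pos': array([0.18556987, 0.54396878, 0.23069689]), 'ee_rot': array([ 3.00257891,  1.56958235, -2.03860739]), 'contact_force': array([ 0.52012039, -0.23823917,  0.2249121 ]), 'wrist_torque': array([-0.0039628 , -0.04697632,  0.02558461]), 'grip_width': 1.0004984775078778}
scene {'vertical_fov': 52.85047478289742, 'cx': 287.4652417568876, 'cy': 210.2259722837606, 'D': array([0.02150734, 0.        , 0.        , 0.        , 0.        ]), 'R': array([[-0.68629464,  0.72728739,  0.00726065],
       [ 0.41849647,  0.40303365, -0.8138947 ],
       [-0.59486163, -0.55553302, -0.58096704]]), 't': array([ 0.39552599, -0.15974213,  1.14822387])}
top {'vertical_fov': 51.29944652884816, 'cx': 278.8584908646355, 'cy': 206.49514914688453, 'D': array([-0.12296743,  0.        ,  0.        ,  0.        ,  0.        ]), 'R': array([[-0.00894015, -0.99995865,  0.0016656 ],
       [-0.99380066,  0.00870048, -0.11083568],
       [ 0.11081661, -0.00264616, -0.99383735]]), 't': array([-0.0192982 ,  0.52489224,  0.80501855])}
wrist {'vertical_fov': 61.65729684115163, 'cx': 275.62238125903, 'cy': 207.9383284975324, 'D': array([-0.00016707,  0.        ,  0.        ,  0.        ,  0.        ]), 'hand_eye': array([[-4.90293574e-04, -3.24665186e-01,  9.45828884e-01,
        -1.42404717e-01],
       [-8.98674971e-04, -9.45828472e-01, -3.24665510e-01,
         8.39686072e-02],
       [ 9.99999476e-01, -1.00917416e-03,  1.71965146e-04,
        -5.69859149e-04],
       [ 0.00000000e+00,  0.00000000e+00,  0.00000000e+00,
         1.00000000e+00]])}
```

View pics/a_scene.png

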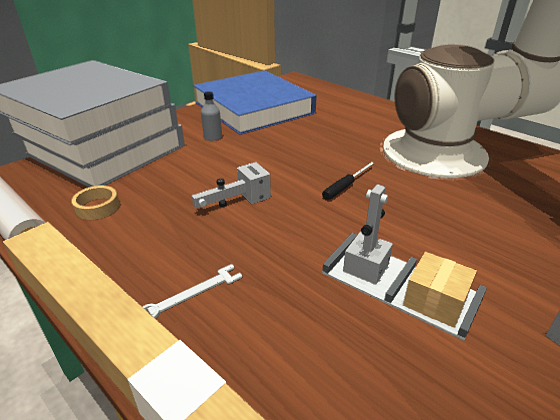

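View pics/a_top.png

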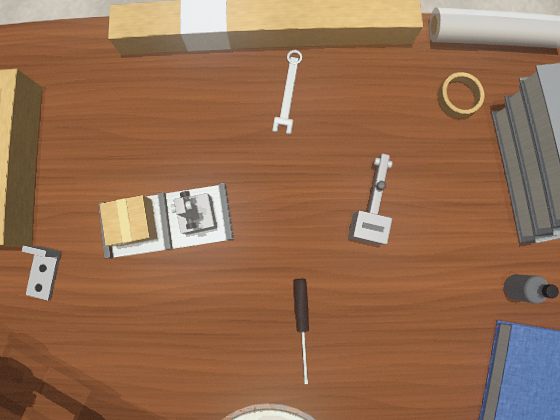

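View pics/a_wrist.png

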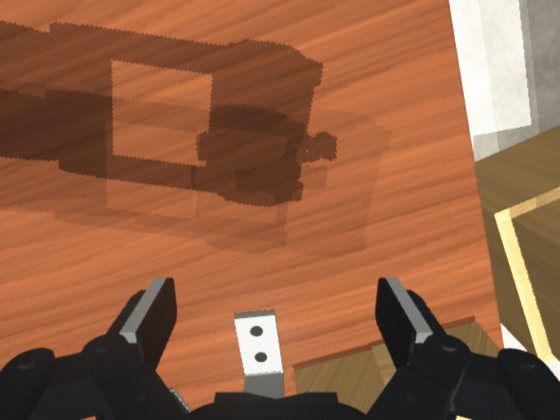

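```bash
cat > h.py <<'E'
import numpy as np, cv2
from scipy.spatial.transform import Rotation as Rn
from plant import telemetry, grab_frame
def cam(n):
    s=telemetry.state(); f=grab_frame(n)
    H,W=f["color"].shape[:2]; fl=H/2/np.tan(np.radians(f["vertical_fov"])/2)
    K=np.array([[fl,0,f["cx"]],[0,fl,f["cy"]],[0,0,1]])
    if n=="wrist":
        T=np.eye(4);T[:3,:3]=Rn.from_euler("xyz",s["ee_rot"]).as_matrix();T[:3,3]=s["eef_pos"]
        M=np.linalg.inv(T@f["hand_eye"]);R,t=M[:3,:3],M[:3,3]
    else: R,t=f["R"],f["t"]
    return dict(img=f["color"][:,:,::-1].copy(),K=K,D=np.array(f["D"]),R=np.array(R),t=np.array(t))
def proj(c,P):
    return cv2.projectPoints(np.atleast_2d(np.array(P,float)),cv2.Rodrigues(c["R"])[0],c["t"],c["K"],c["D"])[0][:,0]
def back(c,uv,z):
    uv=np.atleast_2d(np.array(uv,float)); n=cv2.undistortPoints(uv[:,None],c["K"],c["D"])[:,0]
    d=np.c_[n,np.ones(len(n))]@c["R"]; o=-c["R"].T@c["t"]
    return o+d*((z-o[2])/d[:,2])[:,None]
def tri(cs,uvs):
    A=[];b=[]
    for c,uv in zip(cs,uvs):
        n=cv2.undistortPoints(np.array(uv,float).reshape(1,1,2),c["K"],c["D"])[0,0]
        for i in range(2):
            A.append(c["R"][i]-n[i]*c["R"][2]); b.append(n[i]*c["t"][2]-c["t"][i])
    return np.linalg.lstsq(np.array(A),np.array(b),rcond=None)[0]
def crop(c,box,s,name):
    x0,y0,x1,y1=box; cv2.imwrite(name,cv2.resize(c["img"][y0:y1,x0:x1],None,fx=s,fy=s,interpolation=cv2.INTER_CUBIC))
E
python3 - <<'E'
from h import *
c=cam("top");s=cam("scene")
crop(c,(85,165,245,270),5,"pics/b1.png");crop(c,(330,140,410,260),5,"pics/b2.png")
crop(s,(310,170,500,340),4,"pics/b3.png");crop(s,(180,150,290,230),6,"pics/b4.png")
E
```

```text
(no output)
```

View pics/b1.png

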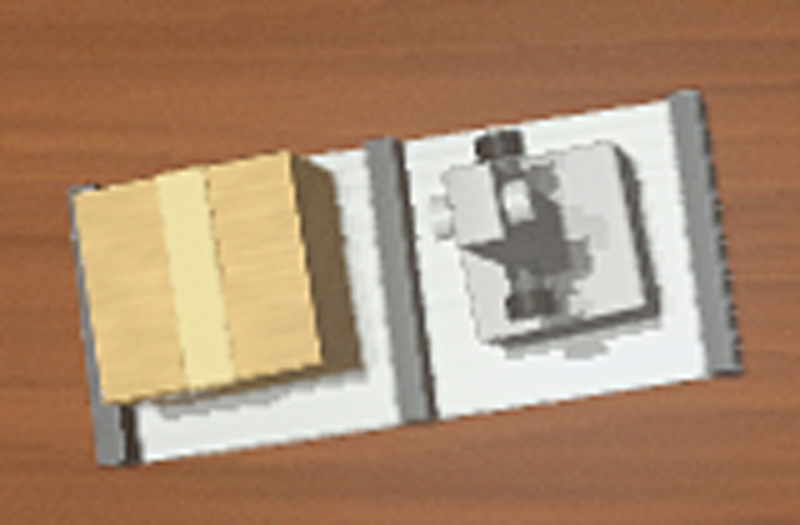

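View pics/b2.png

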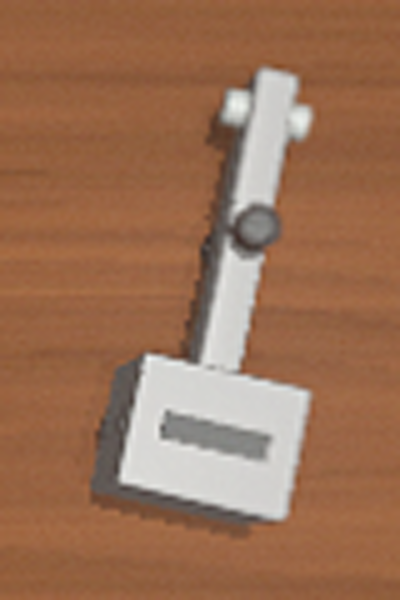

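View pics/b3.png

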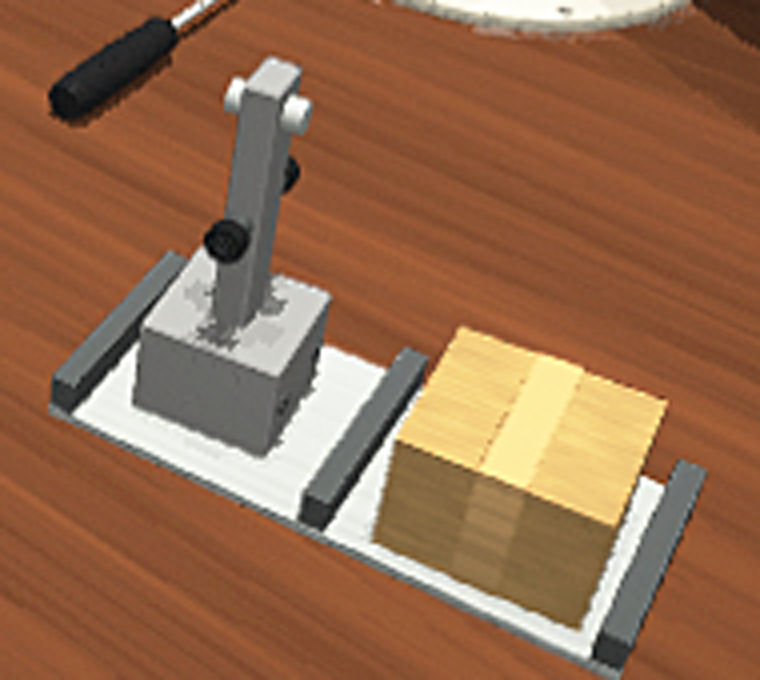

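View pics/b4.png

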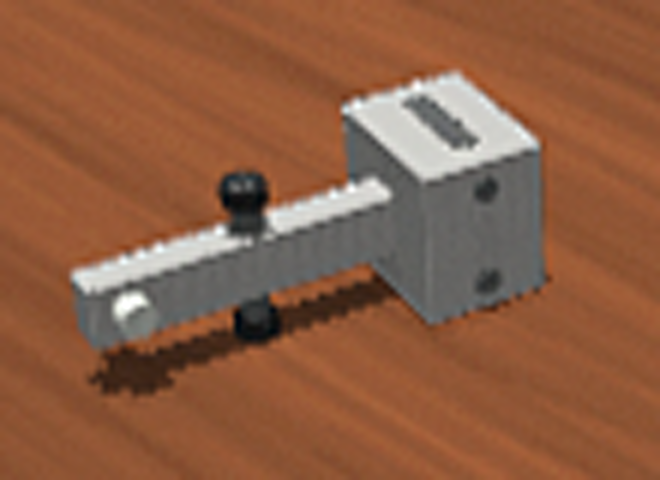

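```bash
cat > fit.py <<'E'
from h import *
from scipy.optimize import least_squares
def uv(p,o,s): return (np.array(p,float)+.5)/s-.5+np.array(o)
def fit(obs,x0):
    # obs: list of (cam, local pts Nx3 (z world), pix Nx2)
    def pts(x,L):
        c,s=np.cos(x[2]),np.sin(x[2]); L=np.array(L,float)
        return np.c_[x[0]+c*L[:,0]-s*L[:,1],x[1]+s*L[:,0]+c*L[:,1],L[:,2]]
    f=lambda x:np.concatenate([(proj(c,pts(x,L))-p).ravel() for c,L,p in obs])
    r=least_squares(f,x0,loss="soft_l1")
    return r.x,np.round(f(r.x).reshape(-1,2),1)
E
python3 - <<'E'
from fit import *
c=cam("top");s=cam("scene")
o1=(85,165);o2=(330,140);o3=(310,170);o4=(180,150)
T=lambda P:uv(P,o1,5)
h=.023
Ls=[[.055,-.114,h],[.055,-.126,h],[-.055,-.126,h],[-.055,-.114,h],[.055,.006,h],[.055,-.006,h],[-.055,.006,h],[-.055,-.006,h],[-.055,.126,h]]
Ps=T([(668,95),(703,92),(741,374),(710,375),(365,141),(400,138),(400,422),(436,420),(98,465)])
x,r=fit([(c,Ls,Ps)],[.5,.25,.1]);print("stand",x,r.tolist())
a,b=.04,.042
Lc=[[a,b,.065],[a,-b,.065],[-a,-b,.065],[-a,b,.065]]
Pc=T([(73,195),(290,152),(322,362),(103,405)])
x0=[*(back(c,Pc.mean(0),.065)[0,:2]),.1]
x,r=fit([(c,Lc,Pc)],x0);print("carton top",x,r.tolist())
Pc2=uv([(615,524),(398,440),(460,327),(667,401)],o3,4)
# order near->which: check by reprojecting
print(back(s,Pc2,.065)[:,:2],back(c,Pc,.065)[:,:2])
L=[[-.155,.032,.064],[-.155,-.032,.064],[-.105,-.032,.064],[-.105,.032,.064],[.015,.008,.045],[.015,-.008,.045],[-.05,0,.064]]
P=uv([(118,487),(288,521),(312,393),(147,353),(258,68),(299,75),(257,226)],o2,5)
lx=back(c,P[4:6].mean(0),.045)[0]
print("end",lx)
x,r=fit([(c,L,P)],[lx[0],lx[1],-.2]);print("clamp",x,r.tolist())
P2=uv([(345,107),(460,72),(541,148),(425,181)],o4,6)
print(back(s,P2,.064)[:,:2],back(c,P[:4],.064)[:,:2])
# parked lugs approx
E
```

```text
stand [0.50037121 0.1972526  0.1398979 ] [[0.6, 0.2], [-0.3, -0.2], [-0.1, -0.3], [-0.1, 0.4], [0.5, 0.1], [-0.5, -0.2], [0.2, 0.1], [-0.8, -0.4], [0.6, 0.2]]
carton top [0.49773848 0.26282133 0.18160177] [[-0.0, -0.2], [-0.2, -0.2], [0.1, 0.3], [0.1, 0.1]]
[[0.52787244 0.30944504]
 [0.54477173 0.22974492]
 [0.46742352 0.21420016]
 [0.4508868  0.29575806]] [[0.5290776  0.31128031]
 [0.54434328 0.22836196]
 [0.46657896 0.21447426]
 [0.45093023 0.29714659]]
end [ 0.62250999 -0.2286659   0.045     ]
clamp [ 0.6078291  -0.22506523 -0.22890798] [[-0.0, -0.2], [-0.0, 0.5], [0.4, -0.5], [-0.4, -0.1], [-0.0, -0.2], [-0.2, 0.3], [0.2, 0.2]]
[[ 0.49838613 -0.22843846]
 [ 0.45043345 -0.21728332]
 [ 0.46873862 -0.15508324]
 [ 0.51340876 -0.16836863]] [[ 0.46373048 -0.15875048]
 [ 0.45053042 -0.22111493]
 [ 0.49734963 -0.23163559]
 [ 0.51269709 -0.17075534]]
```

```bash
cat >> h.py <<'E'
def st():
    s=telemetry.state();R=Rn.from_euler("xyz",s["ee_rot"]).as_matrix()
    return s,s["eef_pos"],R
def plan(target,jaw):
    """rows (units) to world TCP target with jaw (tool z) along world yaw 'jaw' (mod pi)"""
    s,p,R=st()
    d=R.T@(np.array(target)-p)/.05
    # desired: x down, z=(cos,sin,0)
    best=None
    for k in (0,np.pi):
        z=np.array([np.cos(jaw+k),np.sin(jaw+k),0]);x=np.array([0,0,-1.]);y=np.cross(z,x)
        Rd=np.c_[x,y,z]; rv=Rn.from_matrix(R.T@Rd).as_rotvec()
        if best is None or np.linalg.norm(rv)<np.linalg.norm(best): best=rv
    print("t %.2f pos %s shift %s turn(10deg) %s q6 %.2f w %.3f F %s"%(s["t"],p.round(4),d.round(3),np.degrees(best).round(2)/10,s["q"][5],s["grip_width"],s["contact_force"].round(1)))
E
python3 - <<'E'
from h import *
s,p,R=st();print(R.round(3))
y=.14
S=lambda a,b:np.array([.5004+a*np.cos(y)-b*np.sin(y),.1973+a*np.sin(y)+b*np.cos(y)])
print(S(-.085,.062),S(.07,.062),S(0,.06))
plan([*S(-.085,.062),.2],y+np.pi/2)
plan([*S(-.085,.062),.015],y+np.pi/2)
E
```

```text
[[-0.    -0.946  0.323]
 [-0.     0.323  0.946]
 [-1.     0.    -0.   ]]
[0.40757997 0.24683223] [0.56106345 0.26846141] [0.49202741 0.25671296]
t 0.35 pos [0.1857 0.5441 0.2311] shift [ 0.624 -6.121 -4.194] turn(10deg) [-2.686e+00 -2.000e-03 -1.000e-03] q6 -0.13 w 1.001 F [-0.3 -0.4 -0.1]
t 0.35 pos [0.1857 0.5441 0.2311] shift [ 4.324 -6.121 -4.192] turn(10deg) [-2.686e+00 -2.000e-03 -1.000e-03] q6 -0.13 w 1.001 F [-0.3 -0.4 -0.1]
```

Call:
{"method": "apply_moves", "body": {
  "rows": [
    [0.1, -1.2, -0.82, -0.7],
    [0.2, -2.4, -1.65, -1.4],
    [0.3, -3.6, -2.47, -2.1],
    [0.5, -4.8, -3.3, -2.69],
    [0.6, -6.0, -4.1, -2.69]
  ],
  "gripper": 0.5,
  "newtons": 30
}}

```text
t: 0.98
eef_pos: [0.3728, 0.2929, 0.2057]
ee_rot: [-1.693, 1.57, 0.021]
contact_force: [0.1, 2.1, -0.3]
grip_width: 0.502
```

Run:
```python
from h import *
y=.14
S=lambda a,b:np.array([.5004+a*np.cos(y)-b*np.sin(y),.1973+a*np.sin(y)+b*np.cos(y)])
plan([*S(-.085,.064),.016],y+np.pi/2)
```

```text
t 0.97 pos [0.3728 0.2929 0.2057] shift [ 3.793 -0.557 -0.971] turn(10deg) [ 0.015 -0.     0.002] q6 -1.21 w 0.502 F [ 0.1  2.1 -0.3]
```

Call:
{"method": "apply_moves", "body": {
  "rows": [
    [0.2, -0.4, -0.7, 0.0],
    [1.3, -0.56, -0.97, 0.0],
    [2.5, -0.56, -0.97, 0.0],
    [3.5, -0.56, -0.97, 0.0],
    [3.8, -0.56, -0.97, 0.0]
  ]
}}

```text
t: 1.6
eef_pos: [0.4061, 0.2483, 0.0134]
ee_rot: [1.856, 1.567, -2.714]
contact_force: [-0.0, -0.3, 0.4]
grip_width: 0.498
```

Run:
```python
from h import *
y=.14
S=lambda a,b:np.array([.5004+a*np.cos(y)-b*np.sin(y),.1973+a*np.sin(y)+b*np.cos(y)])
plan([*S(.062,.064),.016],y+np.pi/2)
c=cam("scene");crop(c,(280,130,560,380),2.8,"pics/c1.png")
```

```text
t 1.60 pos [0.4061 0.2483 0.0134] shift [-0.062 -2.965  0.   ] turn(10deg) [ 0.014 -0.006 -0.021] q6 -1.33 w 0.498 F [-0.  -0.3  0.4]
```

View pics/c1.png

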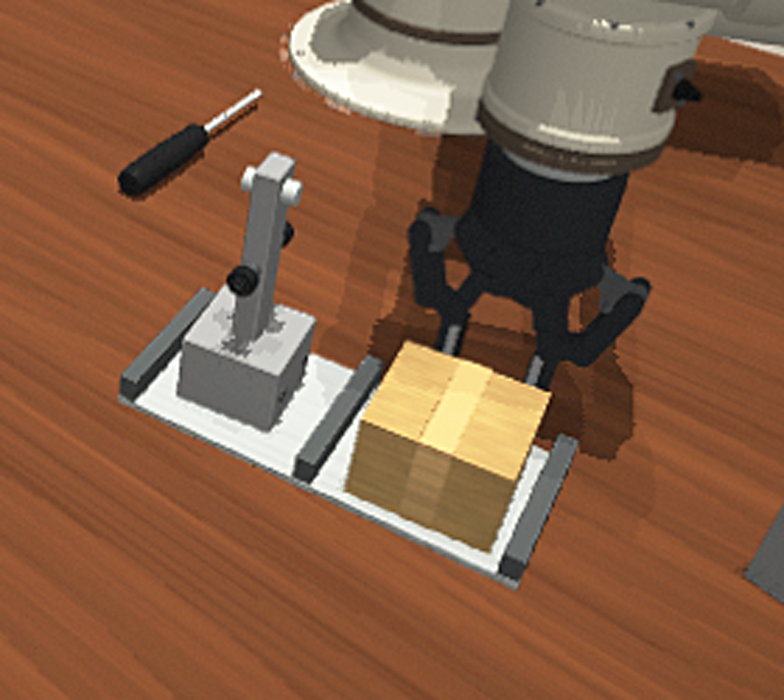

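Call:
{"method": "apply_moves", "body": {
  "rows": [
    [-0.06, -0.4, 0.0, 0.0],
    [-0.06, -0.7, 0.0, 0.0],
    [-0.06, -1.0, 0.0, 0.0],
    [-0.06, -1.25, 0.0, 0.0],
    [-0.06, -1.5, 0.0, 0.0]
  ]
}}

```text
t: 2.28
eef_pos: [0.4814, 0.2592, 0.0163]
ee_rot: [1.856, 1.568, -2.714]
contact_force: [-1.1, -0.1, -0.2]
grip_width: 0.501
```

Call:
{"method": "apply_moves", "body": {
  "rows": [
    [0.0, -0.25, 0.0, 0.0],
    [0.0, -0.5, 0.0, 0.0],
    [0.0, -0.8, 0.0, 0.0],
    [0.0, -1.1, 0.0, 0.0],
    [0.0, -1.4, 0.0, 0.0]
  ]
}}

```text
t: 2.9
eef_pos: [0.5517, 0.2693, 0.016]
ee_rot: [1.85, 1.568, -2.72]
contact_force: [-2.6, -0.0, -0.5]
grip_width: 0.496
```

Run:
```python
from h import *
y=.14
S=lambda a,b:np.array([.5004+a*np.cos(y)-b*np.sin(y),.1973+a*np.sin(y)+b*np.cos(y)])
plan([*S(.064,.064),.016],y+np.pi/2)
c=cam("scene");crop(c,(280,130,560,380),2.8,"pics/c2.png")
```

```text
t 2.90 pos [0.5517 0.2693 0.016 ] shift [-0.    -0.063 -0.003] turn(10deg) [ 0.015 -0.005 -0.018] q6 -1.38 w 0.496 F [-2.6 -0.  -0.5]
```

View pics/c2.png

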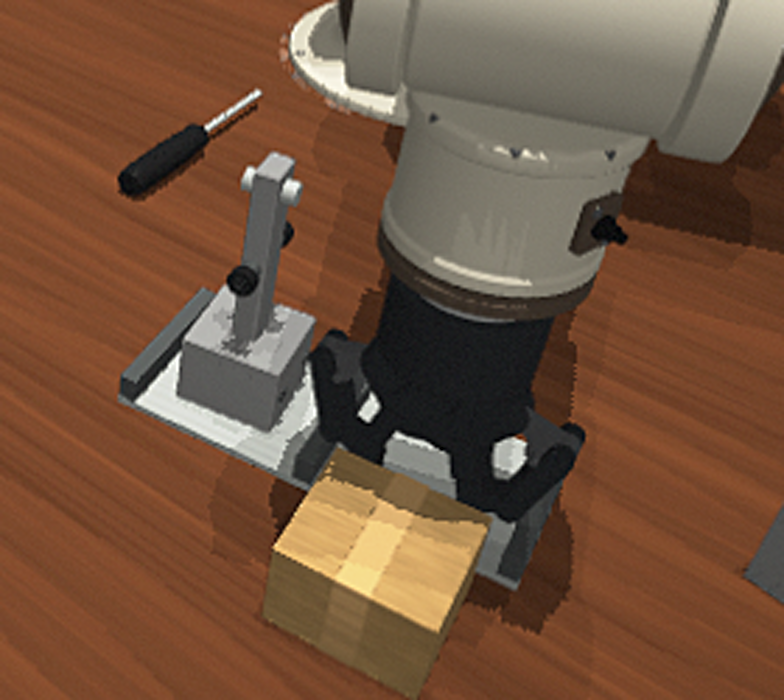

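Call:
{"method": "apply_moves", "body": {
  "rows": [
    [0.0, -0.2, 0.0, 0.0],
    [0.0, -0.35, 0.0, 0.0],
    [0.0, -0.35, 0.0, 0.0],
    [0.0, 0.2, 0.0, 0.0],
    [-0.1, 0.8, 0.0, 0.0]
  ]
}}

```text
t: 3.58
eef_pos: [0.5126, 0.2635, 0.0208]
ee_rot: [1.933, 1.568, -2.637]
contact_force: [-1.1, 0.0, 0.1]
grip_width: 0.499
```

Call:
{"method": "apply_moves", "body": {
  "rows": [
    [-0.2, 1.0, 0.0, 0.0],
    [-1.2, 1.5, 0.0, 0.0],
    [-2.4, 2.0, 0.0, 0.0],
    [-3.6, 2.0, 0.0, 0.0],
    [-4.6, 2.0, 0.0, 0.0]
  ]
}}

```text
t: 4.2
eef_pos: [0.4136, 0.2496, 0.2541]
ee_rot: [3.075, 1.57, -1.495]
contact_force: [1.0, 0.7, 0.3]
grip_width: 0.502
```

Run:
```python
from h import *
plan([.6078,-.2240,.2],-.229+np.pi/2)
c=cam("scene");crop(c,(280,130,560,380),2.8,"pics/c3.png")
c=cam("top");cv2.imwrite("pics/c4.png",c["img"])
```

```text
t 4.20 pos [0.4136 0.2496 0.2541] shift [ 1.085 -2.5   -9.927] turn(10deg) [ 2.128e+00 -2.000e-03  0.000e+00] q6 -1.33 w 0.502 F [1.  0.7 0.3]
```

View pics/c3.png

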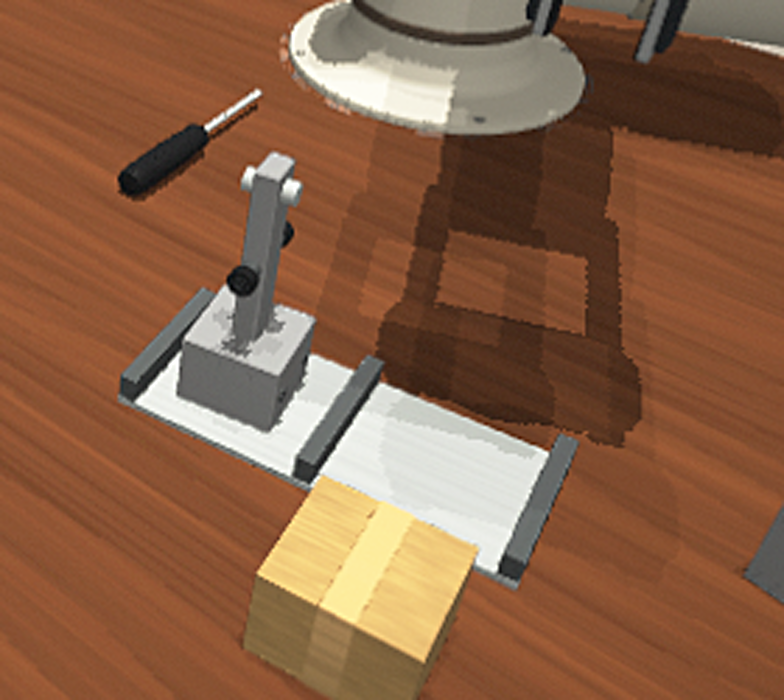

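View pics/c4.png

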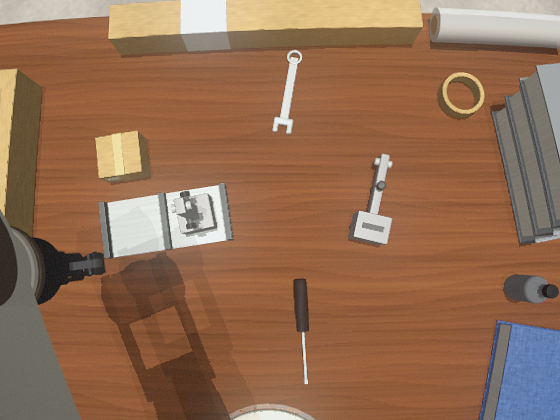

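Call:
{"method": "apply_moves", "body": {
  "rows": [
    [0.0, -0.3, -1.18, 0.4],
    [0.0, -0.6, -2.37, 0.8],
    [0.0, -0.9, -3.55, 1.2],
    [0.0, -1.2, -4.74, 1.6],
    [0.0, -1.5, -5.9, 2.13]
  ],
  "gripper": 0.65
}}

```text
t: 4.92
eef_pos: [0.5315, -0.0332, 0.2568]
ee_rot: [-1.033, 1.565, 0.306]
contact_force: [1.6, -0.1, 0.4]
grip_width: 0.65
```

Call:
{"method": "apply_moves", "body": {
  "rows": [
    [0.0, -0.2, -1.18, 0.0],
    [0.0, -0.4, -2.37, 0.0],
    [0.2, -0.6, -3.5, 0.0],
    [0.5, -0.7, -3.9, 0.0],
    [0.8, -0.7, -3.9, 0.0]
  ]
}}

```text
t: 5.55
eef_pos: [0.5206, -0.2316, 0.2151]
ee_rot: [-0.928, 1.565, 0.409]
contact_force: [0.3, 0.6, -0.2]
grip_width: 0.651
```

Run:
```python
from h import *
plan([.6078,-.2240,.15],-.229+np.pi/2)
plan([.6078,-.2240,.011],-.229+np.pi/2)
c=cam("wrist");cv2.imwrite("pics/d1.png",c["img"])
```

```text
t 5.55 pos [ 0.5206 -0.2316  0.2151] shift [ 1.313 -1.655  0.547] turn(10deg) [-0.028  0.02   0.027] q6 -1.89 w 0.651 F [ 0.3  0.6 -0.2]
t 5.55 pos [ 0.5206 -0.2316  0.2151] shift [ 4.093 -1.642  0.537] turn(10deg) [-0.028  0.02   0.027] q6 -1.89 w 0.651 F [ 0.3  0.6 -0.2]
```

View pics/d1.png

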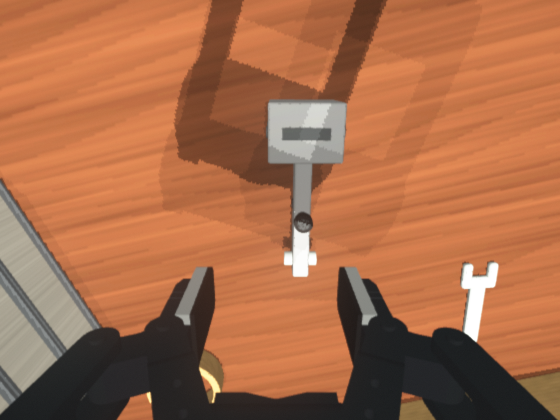

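Run:
```python
from fit import *
c=cam("wrist")
crop(c,(250,90,360,290),3.5,"pics/d2.png")
P=[(269,102),(345,101),(345,163),(269,164),(292,276),(308,275),(303,222)]
print(back(c,P[:4],.064)[:,:2].round(4).tolist(),back(c,P[4:6],.045)[:,:2].round(4).tolist())
L=[[-.155,-.032,.064],[-.155,.032,.064],[-.105,.032,.064],[-.105,-.032,.064],[.015,-.008,.045],[.015,.008,.045],[-.05,0,.064]]
for LL in (L,):
  x,r=fit([(c,LL,np.array(P,float))],[.608,-.224,-.229]);print(x,r.tolist())
```

```text
[[0.4485, -0.2183], [0.4618, -0.1594], [0.511, -0.1678], [0.497, -0.2301]] [[0.6166, -0.2359], [0.6193, -0.2201]]
[ 0.60520038 -0.22463985 -0.24181487] [[-0.8, -1.8], [3.8, -0.1], [-0.7, 0.0], [-0.9, -1.5], [0.2, 1.1], [0.1, 2.1], [0.9, 1.7]]
```

View pics/d2.png

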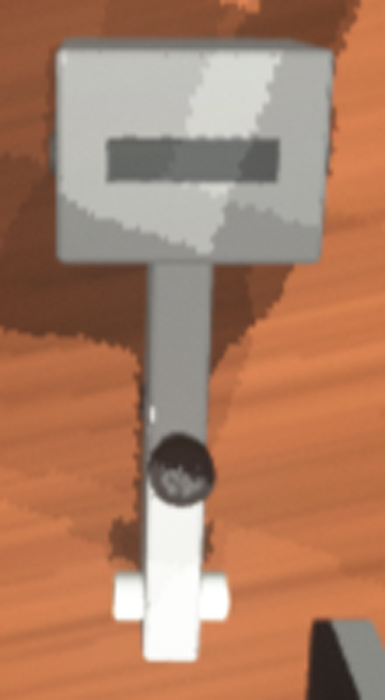

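Run:
```python
from fit import *
c=cam("wrist")
P=uv([(57,50),(332,48),(321,260),(57,262),(145,660),(198,660),(181,470)],(250,90),3.5)
L=[[-.155,-.032,.064],[-.155,.032,.064],[-.105,.032,.064],[-.105,-.032,.064],[.015,-.008,.045],[.015,.008,.045],[-.05,0,.064]]
x,r=fit([(c,L,P)],[.608,-.224,-.229]);print(x,r.tolist())
print(back(c,uv([(130,597),(215,595)],(250,90),3.5),.032))
plan([.6065,-.2245,.1],-.232+np.pi/2)
```

```text
[ 0.60692385 -0.22587535 -0.23434773] [[-0.8, -1.1], [0.8, -0.4], [-0.0, 0.8], [-0.4, 0.1], [-0.3, -0.1], [0.4, -0.1], [0.4, 1.3]]
[[ 0.60585369 -0.23762792  0.032     ]
 [ 0.61103954 -0.21317484  0.032     ]]
t 5.70 pos [ 0.5208 -0.2294  0.2157] shift [ 2.322 -1.637  0.479] turn(10deg) [0.005 0.023 0.023] q6 -1.89 w 0.647 F [-1.   0.4  0.5]
```

Call:
{"method": "apply_moves", "body": {
  "rows": [
    [0.3, -0.6, 0.25, 0.0],
    [1.0, -1.2, 0.45, 0.0],
    [1.8, -1.65, 0.49, 0.0],
    [2.3, -1.65, 0.49, 0.0],
    [2.3, -1.65, 0.49, 0.0]
  ]
}}

```text
t: 6.32
eef_pos: [0.607, -0.2224, 0.1]
ee_rot: [-0.314, 1.566, 1.027]
contact_force: [-1.0, 0.0, 0.6]
grip_width: 0.65
```

Run:
```python
from h import *
plan([.6073,-.2253,.011],-.232+np.pi/2)
c=cam("wrist");cv2.imwrite("pics/d3.png",c["img"])
```

```text
t 6.33 pos [ 0.607  -0.2224  0.1   ] shift [ 1.78  -0.016 -0.064] turn(10deg) [0.015 0.027 0.009] q6 -1.82 w 0.650 F [-1.   0.   0.6]
```

View pics/d3.png

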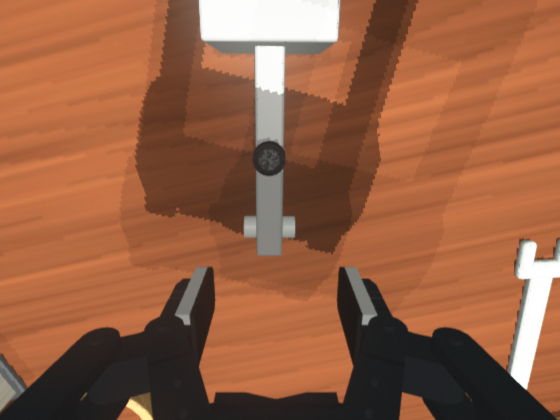

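Call:
{"method": "apply_moves", "body": {
  "rows": [
    [0.5, -0.02, -0.06, 0.0],
    [1.0, -0.02, -0.06, 0.0],
    [1.5, -0.02, -0.06, 0.0],
    [1.78, -0.02, -0.06, 0.0],
    [1.78, -0.02, -0.06, 0.0]
  ]
}}

```text
t: 7.0
eef_pos: [0.6084, -0.2257, 0.0134]
ee_rot: [-0.801, 1.565, 0.54]
contact_force: [0.3, -1.1, 0.4]
grip_width: 0.652
```

Run:
```python
from h import *
plan([.6073,-.2253,.011],-.232+np.pi/2)
c=cam("wrist");cv2.imwrite("pics/d4.png",c["img"])
```

```text
t 7.00 pos [ 0.6084 -0.2257  0.0134] shift [0.047 0.024 0.002] turn(10deg) [0.015 0.023 0.024] q6 -1.82 w 0.652 F [ 0.3 -1.1  0.4]
```

View pics/d4.png

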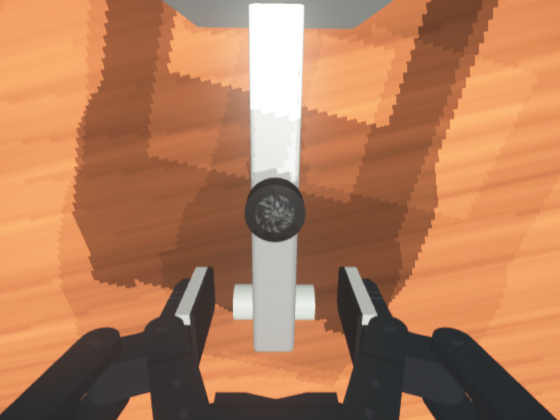

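Call:
{"method": "apply_moves", "body": {
  "rows": [
    [0.04, 0.02, 0.0, 0.0],
    [0.04, 0.02, 0.0, 0.0],
    [0.04, 0.02, 0.0, 0.0],
    [0.04, 0.02, 0.0, 0.0],
    [0.04, 0.02, 0.0, 0.0]
  ],
  "gripper": 0.0,
  "newtons": 110
}}

```text
t: 7.68
eef_pos: [0.6083, -0.2259, 0.0134]
ee_rot: [-1.115, 1.563, 0.226]
contact_force: [-1.3, 0.7, 8.6]
grip_width: 0.348
```

Call:
{"method": "apply_moves", "body": {
  "rows": [
    [0.0, 0.0, 0.0, 0.0],
    [-0.1, 0.0, 0.0, 0.0],
    [-0.25, 0.0, 0.0, 0.0],
    [-0.4, 0.0, 0.0, 0.0],
    [-0.6, 0.0, 0.0, 0.0]
  ]
}}

```text
t: 8.3
eef_pos: [0.6081, -0.226, 0.0439]
ee_rot: [-1.107, 1.563, 0.234]
contact_force: [0.6, 0.1, -6.2]
grip_width: 0.347
```

Run:
```python
from h import *
plan([.6073,-.2253,.25],-.232+np.pi/2)
c=cam("scene");cv2.imwrite("pics/d5.png",c["img"])
```

```text
t 8.30 pos [ 0.6081 -0.226   0.0439] shift [-4.121 -0.01   0.024] turn(10deg) [0.014 0.02  0.04 ] q6 -1.82 w 0.347 F [ 0.6  0.1 -6.2]
```

View pics/d5.png

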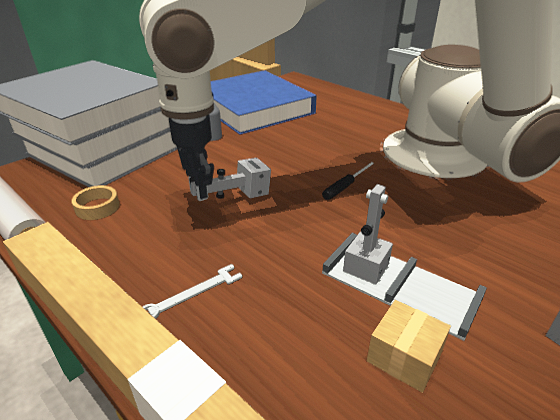

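Call:
{"method": "apply_moves", "body": {
  "rows": [
    [-0.6, 0.0, 0.0, 0.0],
    [-1.5, 0.0, 0.0, 0.0],
    [-2.5, 0.0, 0.0, 0.0],
    [-3.5, 0.0, 0.0, 0.0],
    [-4.3, 0.0, 0.0, 0.0]
  ]
}}

```text
t: 8.98
eef_pos: [0.6066, -0.2264, 0.2631]
ee_rot: [-1.318, 1.56, 0.023]
contact_force: [0.8, 0.6, -7.3]
grip_width: 0.343
```

Call:
{"method": "apply_moves", "body": {
  "rows": [
    [0, 0, 0, 0],
    [0, 0, 0, 0],
    [0, 0, 0, 0],
    [0, 0, 0, 0],
    [0, 0, 0, 0]
  ],
  "newtons": 80
}}

```text
t: 9.6
eef_pos: [0.6065, -0.2264, 0.2625]
ee_rot: [-1.279, 1.561, 0.063]
contact_force: [-0.2, 0.8, -6.5]
grip_width: 0.341
```

Run:
```python
from h import *
plan([.6073,-.2253,.25],-.232+np.pi/2)
print(st()[0]["wrist_torque"])
c=cam("scene");cv2.imwrite("pics/d6.png",c["img"][:320,60:480])
```

```text
t 9.60 pos [ 0.6065 -0.2264  0.2625] shift [ 0.25  -0.008  0.023] turn(10deg) [0.015 0.016 0.054] q6 -1.82 w 0.341 F [-0.2  0.8 -6.5]
[-0.07548524 -0.41490987  0.01417114]
```

View pics/d6.png

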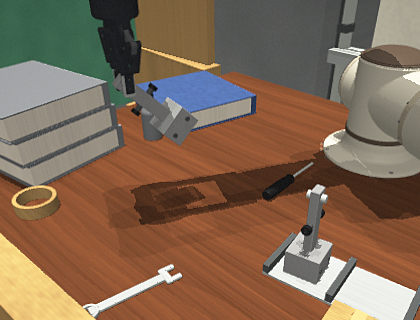

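Call:
{"method": "apply_moves", "body": {
  "rows": [
    [0, 0, 0, 0],
    [0, 0, 0, 0],
    [0, 0, 0, 0],
    [0, 0, 0, 0],
    [0, 0, 0, 0]
  ],
  "newtons": 50
}}

```text
t: 10.28
eef_pos: [0.6066, -0.2264, 0.2627]
ee_rot: [-1.293, 1.561, 0.048]
contact_force: [-0.8, 1.4, -6.9]
grip_width: 0.344
```

Call:
{"method": "apply_moves", "body": {
  "rows": [
    [0, 0, 0, 0],
    [0, 0, 0, 0],
    [0, 0, 0, 0],
    [0, 0, 0, 0],
    [0, 0, 0, 0]
  ],
  "newtons": 30
}}

```text
t: 10.9
eef_pos: [0.6066, -0.2264, 0.2627]
ee_rot: [-1.295, 1.561, 0.046]
contact_force: [-0.1, -0.6, -6.7]
grip_width: 0.344
```

Call:
{"method": "apply_moves", "body": {
  "rows": [
    [0, 0, 0, 0],
    [0, 0, 0, 0],
    [0, 0, 0, 0],
    [0, 0, 0, 0],
    [0, 0, 0, 0]
  ],
  "newtons": 20
}}

```text
t: 11.52
eef_pos: [0.6066, -0.2264, 0.2627]
ee_rot: [-1.299, 1.561, 0.042]
contact_force: [0.9, 0.5, -6.1]
grip_width: 0.346
```

Run:
```python
from h import *
plan([.6073,-.2253,.25],-.232+np.pi/2)
print(st()[0]["wrist_torque"])
c=cam("scene");crop(c,(100,0,300,200),4,"pics/d7.png")
c=cam("wrist");cv2.imwrite("pics/d8.png",c["img"])
```

```text
t 11.53 pos [ 0.6066 -0.2264  0.2627] shift [ 0.254 -0.007  0.024] turn(10deg) [0.015 0.016 0.056] q6 -1.82 w 0.346 F [ 0.9  0.5 -6.1]
[-0.09879655 -0.43753302  0.01913717]
```

View pics/d7.png

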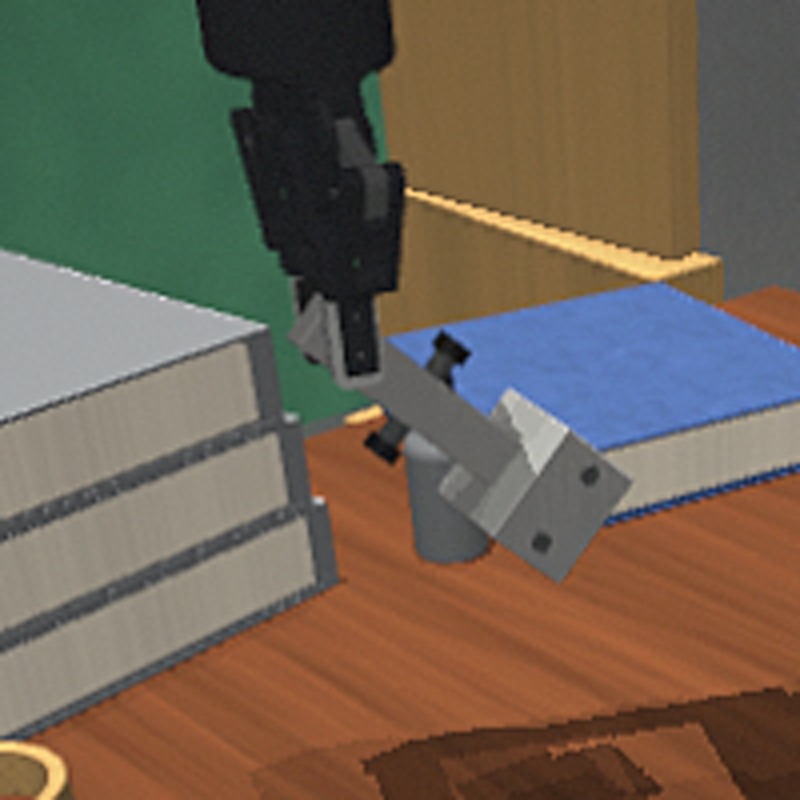

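View pics/d8.png

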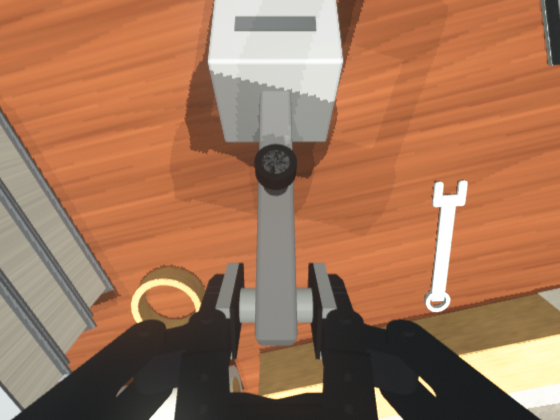

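Call:
{"method": "apply_moves", "body": {
  "rows": [
    [0, 0, 0, 0],
    [0, 0, 0, 0],
    [0, 0, 0, 0],
    [0, 0, 0, 0],
    [0, 0, 0, 0]
  ],
  "newtons": 50,
  "gripper": 0.0
}}

```text
t: 12.25
eef_pos: [0.6066, -0.2264, 0.2627]
ee_rot: [-1.297, 1.561, 0.044]
contact_force: [0.3, 0.5, -6.5]
grip_width: 0.343
```

Run:
```python
from h import *
plan([.6073,-.2253,.25],-.232+np.pi/2)
print(st()[0]["wrist_torque"])
c=cam("wrist");cv2.imwrite("pics/d9.png",c["img"])
```

```text
t 12.25 pos [ 0.6066 -0.2264  0.2627] shift [ 0.254 -0.007  0.024] turn(10deg) [0.014 0.016 0.056] q6 -1.82 w 0.343 F [ 0.3  0.5 -6.5]
[-0.10477193 -0.44158954 -0.05278845]
```

View pics/d9.png

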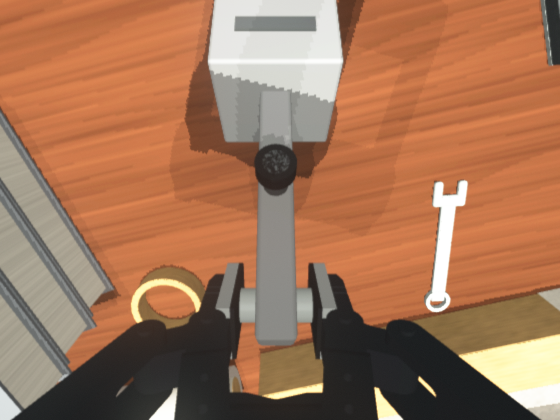

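Call:
{"method": "apply_moves", "body": {
  "rows": [
    [0, 0, 0, 0],
    [0, 0, 0, 0],
    [0, 0, 0, 0],
    [0, 0, 0, 0],
    [0, 0, 0, 0]
  ],
  "newtons": 20,
  "gripper": 0.346
}}

```text
t: 12.92
eef_pos: [0.6066, -0.2264, 0.2627]
ee_rot: [-1.294, 1.561, 0.047]
contact_force: [0.7, -0.1, -6.2]
grip_width: 0.349
```

Run:
```python
from h import *
s=telemetry.state();print(s["t"],s["wrist_torque"],s["grip_width"],s["contact_force"])
```

```text
12.925 [-0.11717923 -0.45780375  0.0116848 ] 0.3489264105203096 [ 0.65606524 -0.10968097 -6.21221025]
```

Call:
{"method": "apply_moves", "body": {
  "rows": [
    [0, 0, 0, 0],
    [0, 0, 0, 0],
    [0, 0, 0, 0],
    [0, 0, 0, 0],
    [0, 0, 0, 0]
  ],
  "gripper": 0.349
}}

```text
t: 13.55
eef_pos: [0.6066, -0.2264, 0.2627]
ee_rot: [-1.296, 1.561, 0.045]
contact_force: [-0.3, 0.1, -6.1]
grip_width: 0.351
```

```bash
cat > q.py <<'E'
from h import *
s=telemetry.state();print(s["t"],s["wrist_torque"],s["grip_width"],s["contact_force"])
E
python3 q.py
```

```text
13.55 [-0.139181   -0.447708    0.00279192] 0.3514523680752439 [-0.34565314  0.14049144 -6.05955139]
```

Call:
{"method": "apply_moves", "body": {
  "rows": [
    [0, 0, 0, 0],
    [0, 0, 0, 0],
    [0, 0, 0, 0],
    [0, 0, 0, 0],
    [0, 0, 0, 0]
  ],
  "gripper": 0.353
}}

```text
t: 14.18
eef_pos: [0.6065, -0.2264, 0.2627]
ee_rot: [-1.294, 1.561, 0.047]
contact_force: [1.3, -0.1, -6.1]
grip_width: 0.356
```

```bash
python3 q.py
```

```text
14.175 [-0.0673832  -0.29151578  0.00601164] 0.3555233559503193 [ 1.26207072 -0.06086615 -6.12560762]
```

Swinging now (torque falling). Continue in small steps.

Call:
{"method": "apply_moves", "body": {
  "rows": [
    [0, 0, 0, 0],
    [0, 0, 0, 0],
    [0, 0, 0, 0],
    [0, 0, 0, 0],
    [0, 0, 0, 0]
  ],
  "gripper": 0.356
}}

```text
t: 14.8
eef_pos: [0.6066, -0.2264, 0.2627]
ee_rot: [-1.294, 1.561, 0.048]
contact_force: [0.0, 0.2, -6.6]
grip_width: 0.352
```

```bash
python3 q.py
```

```text
14.8 [-0.06791288 -0.3018516   0.01040688] 0.35224458633403344 [ 0.04702533  0.21909749 -6.55159771]
```

Call:
{"method": "apply_moves", "body": {
  "rows": [
    [0, 0, 0, 0],
    [0, 0, 0, 0],
    [0, 0, 0, 0],
    [0, 0, 0, 0],
    [0, 0, 0, 0]
  ],
  "gripper": 0.359
}}

```text
t: 15.42
eef_pos: [0.6065, -0.2264, 0.2627]
ee_rot: [-1.294, 1.561, 0.048]
contact_force: [-0.2, -0.6, -6.4]
grip_width: 0.363
```

```bash
python3 q.py
```

```text
15.425 [-0.01376415 -0.26941386  0.02366464] 0.3630183583286873 [-0.21124109 -0.5876082  -6.40283518]
```

Call:
{"method": "apply_moves", "body": {
  "rows": [
    [0, 0, 0, 0],
    [0, 0, 0, 0],
    [0, 0, 0, 0],
    [0, 0, 0, 0],
    [0, 0, 0, 0]
  ],
  "gripper": 0.362
}}

```text
t: 16.05
eef_pos: [0.6065, -0.2264, 0.2627]
ee_rot: [-1.287, 1.561, 0.054]
contact_force: [1.2, 0.1, -6.5]
grip_width: 0.362
```

```bash
python3 q.py
python3 - <<'E'
from h import *
c=cam("scene");crop(c,(100,0,300,200),4,"pics/e1.png")
E
```

```text
16.05 [-0.06348893 -0.17924849  0.00116498] 0.3615397753243611 [ 1.19326369  0.14699281 -6.45180916]
```

View pics/e1.png

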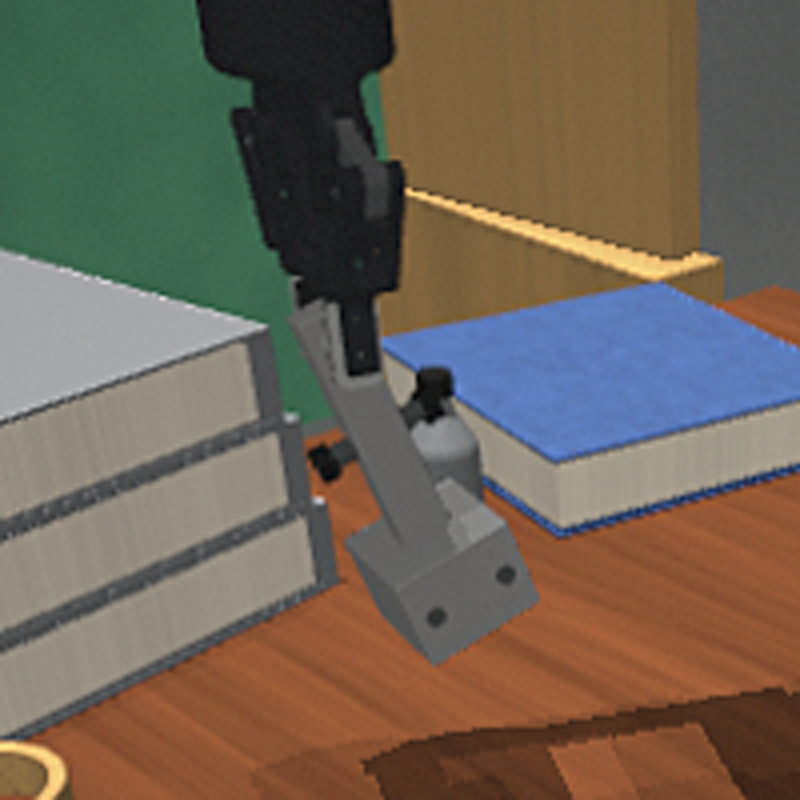

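Call:
{"method": "apply_moves", "body": {
  "rows": [
    [0, 0, 0, 0],
    [0, 0, 0, 0],
    [0, 0, 0, 0],
    [0, 0, 0, 0],
    [0, 0, 0, 0]
  ],
  "gripper": 0.365
}}

```text
t: 16.73
eef_pos: [0.6065, -0.2264, 0.2627]
ee_rot: [-1.287, 1.561, 0.055]
contact_force: [0.4, -0.6, -6.3]
grip_width: 0.366
```

```bash
python3 q.py
python3 - <<'E'
from h import *
c=cam("scene");crop(c,(100,0,300,200),4,"pics/e2.png")
E
```

```text
16.725 [-0.02628313 -0.14320692  0.01045591] 0.3657932540963965 [ 0.37228099 -0.55072635 -6.34114327]
```

View pics/e2.png

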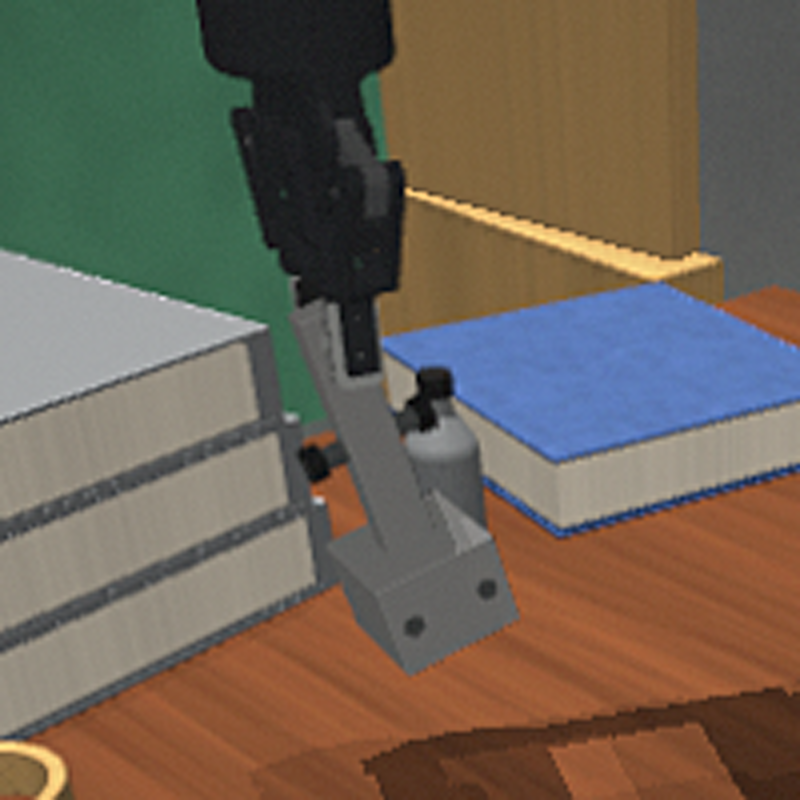

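Call:
{"method": "apply_moves", "body": {
  "rows": [
    [0, 0, 0, 0],
    [0, 0, 0, 0],
    [0, 0, 0, 0],
    [0, 0, 0, 0],
    [0, 0, 0, 0]
  ],
  "gripper": 0.368
}}

```text
t: 17.4
eef_pos: [0.6065, -0.2264, 0.2627]
ee_rot: [-1.294, 1.561, 0.047]
contact_force: [0.1, -1.0, -7.3]
grip_width: 0.37
```

```bash
python3 q.py
python3 - <<'E'
from h import *
c=cam("scene");crop(c,(100,0,300,200),4,"pics/e3.png")
E
```

```text
17.4 [ 0.03322162 -0.07016936 -0.01343705] 0.37017942821178584 [ 0.1335388  -1.00224593 -7.25382141]
```

View pics/e3.png

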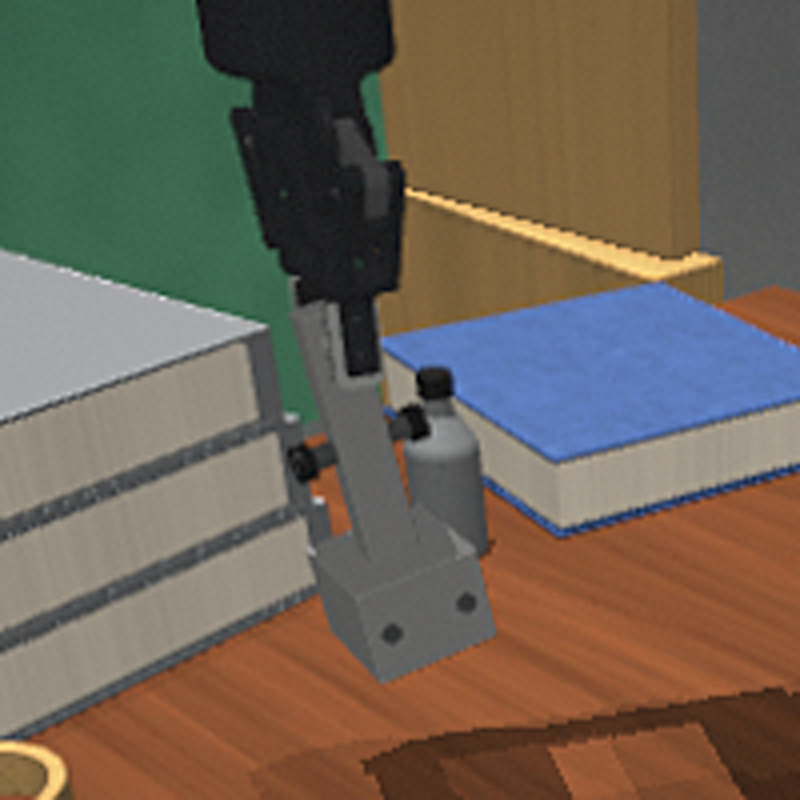

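Call:
{"method": "apply_moves", "body": {
  "rows": [
    [0, 0, 0, 0],
    [0, 0, 0, 0],
    [0, 0, 0, 0],
    [0, 0, 0, 0],
    [0, 0, 0, 0]
  ],
  "gripper": 0.37
}}

```text
t: 18.08
eef_pos: [0.6065, -0.2263, 0.2627]
ee_rot: [-1.286, 1.561, 0.056]
contact_force: [-0.4, -0.5, -6.3]
grip_width: 0.366
```

```bash
python3 q.py
python3 - <<'E'
from h import *
c=cam("scene");crop(c,(100,0,300,200),4,"pics/e4.png")
E
```

```text
18.075 [-0.00307276 -0.04668753 -0.00191548] 0.36557493408206976 [-0.37683414 -0.50400463 -6.30178157]
```

View pics/e4.png

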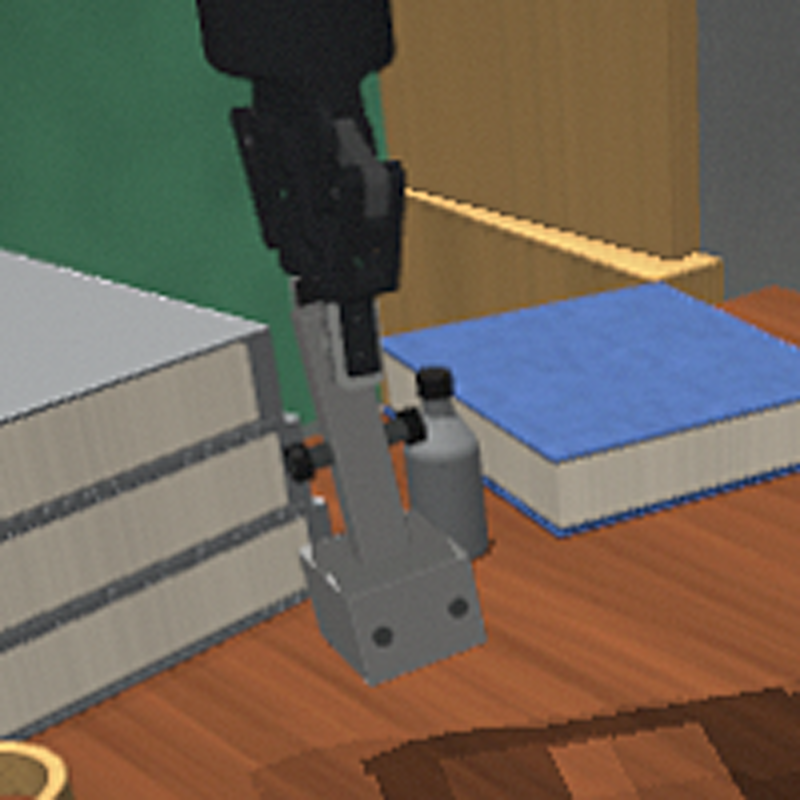

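Call:
{"method": "apply_moves", "body": {
  "rows": [
    [0, 0, 0, 0],
    [-0.2, 0, 0, 0],
    [-0.6, 0, 0, 0],
    [-1.2, 0, 0, 0],
    [-1.8, 0, 0, 0]
  ],
  "gripper": 0.345,
  "newtons": 60
}}

```text
t: 18.75
eef_pos: [0.6055, -0.2264, 0.3544]
ee_rot: [-1.32, 1.56, 0.022]
contact_force: [0.8, 0.3, -6.6]
grip_width: 0.361
```

```bash
python3 q.py
python3 - <<'E'
from h import *
plan([.4920,.2567,.36],.14+np.pi/2)
c=cam("top");crop(c,(85,120,245,270),5,"pics/f1.png")
c=cam("scene");crop(c,(310,170,500,340),4,"pics/f2.png")
E
```

```text
18.75 [-0.06370822 -0.08513749  0.03174262] 0.36142832073109044 [ 0.83338177  0.28986973 -6.59709598]
t 18.75 pos [ 0.6055 -0.2264  0.3544] shift [-0.133  4.407  8.892] turn(10deg) [-2.117  0.004  0.061] q6 -1.82 w 0.361 F [ 0.8  0.3 -6.6]
```

View pics/f1.png

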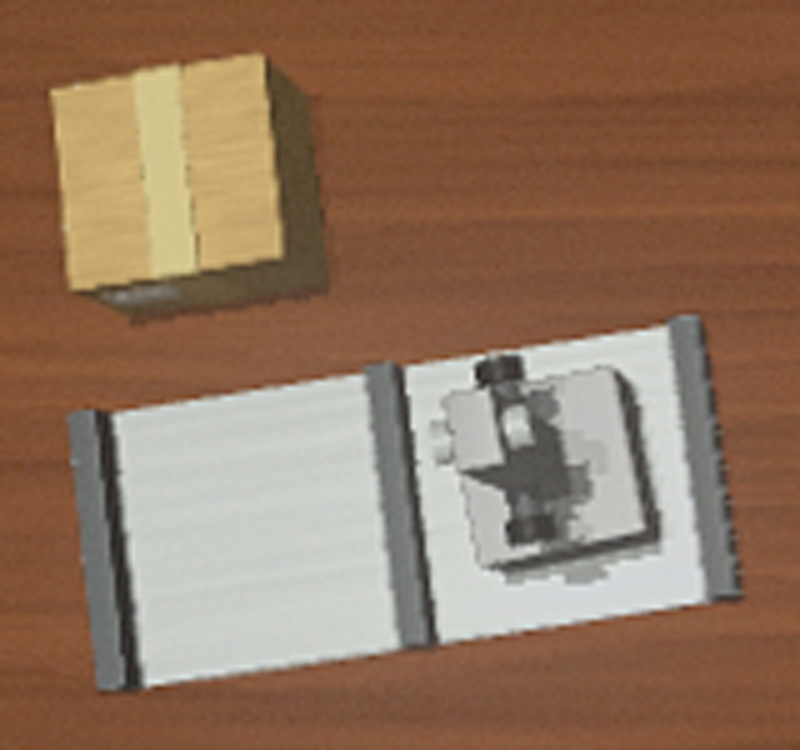

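View pics/f2.png

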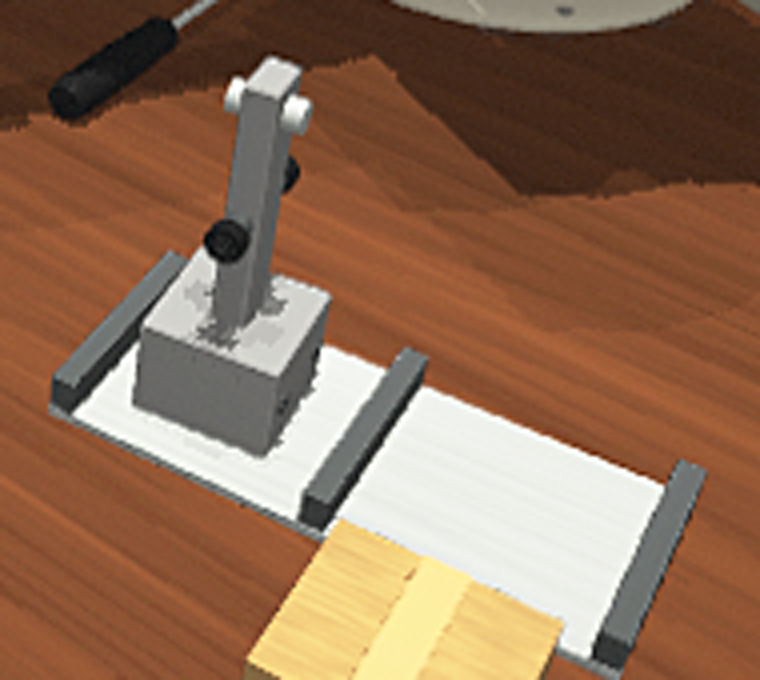

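Run:
```python
from fit import *
c=cam("top");s=cam("scene");h=.023
L=[];
for y in (.12,0,-.12):
    L+=[[.055,y+.006,h],[.055,y-.006,h],[-.055,y+.006,h],[-.055,y-.006,h]]
P=uv([(68,412),(98,410),(98,690),(128,688),(365,366),(400,363),(400,648),(436,646),(668,320),(703,316),(708,600),(741,598)],(85,120),5)
x,r=fit([(c,L,P)],[.5,.197,.14]);print(x,r.tolist())
P2=uv([(630,643),(600,637),(706,470),(682,462),(330,505),(302,497),(428,358),(407,348),(76,390),(54,382),(188,260),(170,252)],(310,170),4)
x2,r=fit([(s,L,P2)],[.5,.197,.14]);print(x2,r.tolist())
x,r=fit([(c,L,P),(s,L,P2)],[.5,.197,.14]);print(x)
```

```text
[0.50026855 0.19763495 0.14156903] [[0.5, 0.2], [0.3, -0.3], [0.4, 0.3], [0.3, -0.1], [0.3, 0.2], [-0.7, -0.1], [0.1, -0.1], [-1.0, -0.6], [0.3, 0.1], [-0.6, 0.0], [0.1, 0.4], [-0.3, -0.1]]
[0.5018202  0.1991643  0.14599427] [[0.9, 1.4], [0.1, -0.9], [1.0, 0.6], [-0.5, -0.5], [-0.0, 0.7], [0.1, -0.5], [0.5, 0.1], [-0.7, -0.0], [-0.6, -0.3], [-0.9, -1.0], [0.5, 0.1], [-0.6, -0.1]]
[0.5006513  0.19833753 0.14309982]
```

Call:
{"method": "apply_moves", "body": {
  "rows": [
    [-0.1, 0.2, 0.5, -0.1],
    [-0.2, 0.6, 1.3, -0.4],
    [-0.2, 1.1, 2.2, -0.8],
    [-0.2, 1.55, 3.1, -1.2],
    [-0.2, 2.0, 4.0, -1.6]
  ]
}}

```text
t: 19.58
eef_pos: [0.5525, -0.0067, 0.3608]
ee_rot: [-1.543, 1.562, 0.08]
contact_force: [0.8, 0.6, -7.5]
grip_width: 0.359
```

Run:
```python
from h import *
plan([.4920,.2567,.36],.14+np.pi/2)
```

```text
t 19.57 pos [ 0.5525 -0.0067  0.3608] shift [0.009 0.932 5.325] turn(10deg) [-0.5   -0.001  0.053] q6 -1.78 w 0.359 F [ 0.8  0.6 -7.5]
```

Call:
{"method": "apply_moves", "body": {
  "rows": [
    [0.0, 0.2, 1.0, -0.1],
    [0.0, 0.4, 2.2, -0.2],
    [0.0, 0.6, 3.4, -0.3],
    [0.0, 0.8, 4.5, -0.4],
    [0.0, 0.92, 5.2, -0.5]
  ]
}}

```text
t: 20.2
eef_pos: [0.491, 0.2531, 0.3594]
ee_rot: [-1.62, 1.563, 0.094]
contact_force: [-0.3, -0.1, -5.7]
grip_width: 0.356
```

Run:
```python
from h import *
plan([.4921,.2574,.19],.142+np.pi/2)
c=cam("scene");crop(c,(280,30,520,330),2,"pics/g1.png")
```

```text
t 20.20 pos [0.491  0.2531 0.3594] shift [ 3.389 -0.007  0.083] turn(10deg) [ 0.006 -0.002  0.045] q6 -1.38 w 0.356 F [-0.3 -0.1 -5.7]
```

View pics/g1.png

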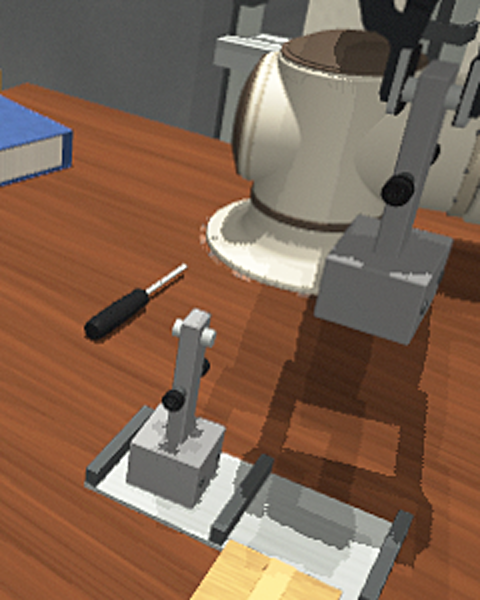

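Call:
{"method": "apply_moves", "body": {
  "rows": [
    [0.5, 0.0, 0.08, 0.0],
    [1.3, 0.0, 0.08, 0.0],
    [2.1, 0.0, 0.08, 0.0],
    [2.8, 0.0, 0.08, 0.0],
    [3.4, 0.0, 0.08, 0.0]
  ]
}}

```text
t: 20.88
eef_pos: [0.4894, 0.2605, 0.1869]
ee_rot: [-1.345, 1.565, 0.372]
contact_force: [-0.2, -0.5, -5.7]
grip_width: 0.359
```

Call:
{"method": "apply_moves", "body": {
  "rows": [
    [0.1, 0, 0, 0],
    [0.3, 0, 0, 0],
    [0.5, 0, 0, 0],
    [0.6, 0, 0, 0],
    [0.6, 0, 0, 0]
  ]
}}

```text
t: 21.5
eef_pos: [0.4896, 0.2605, 0.1568]
ee_rot: [-1.349, 1.565, 0.368]
contact_force: [0.2, -1.4, -6.6]
grip_width: 0.354
```

```bash
python3 q.py;python3 - <<'E'
from h import *
plan([.4921,.2574,.141],.142+np.pi/2)
c=cam("scene");crop(c,(310,110,500,340),3,"pics/g2.png")
c=cam("top");crop(c,(85,120,245,270),5,"pics/g3.png")
E
```

```text
21.5 [-0.07203201 -0.0168959  -0.03015433] 0.35393476459435347 [ 0.21499206 -1.42806186 -6.56065603]
t 21.50 pos [0.4896 0.2605 0.1568] shift [ 0.316 -0.039 -0.07 ] turn(10deg) [0.024 0.007 0.03 ] q6 -1.37 w 0.354 F [ 0.2 -1.4 -6.6]
```

View pics/g2.png

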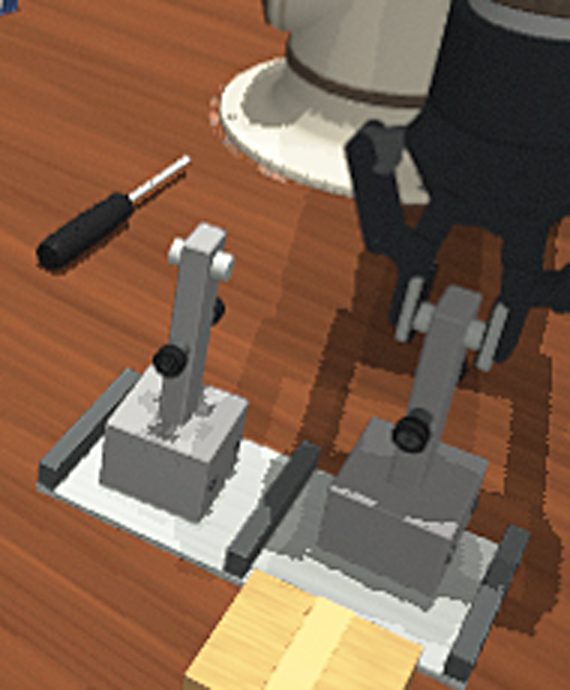

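View pics/g3.png

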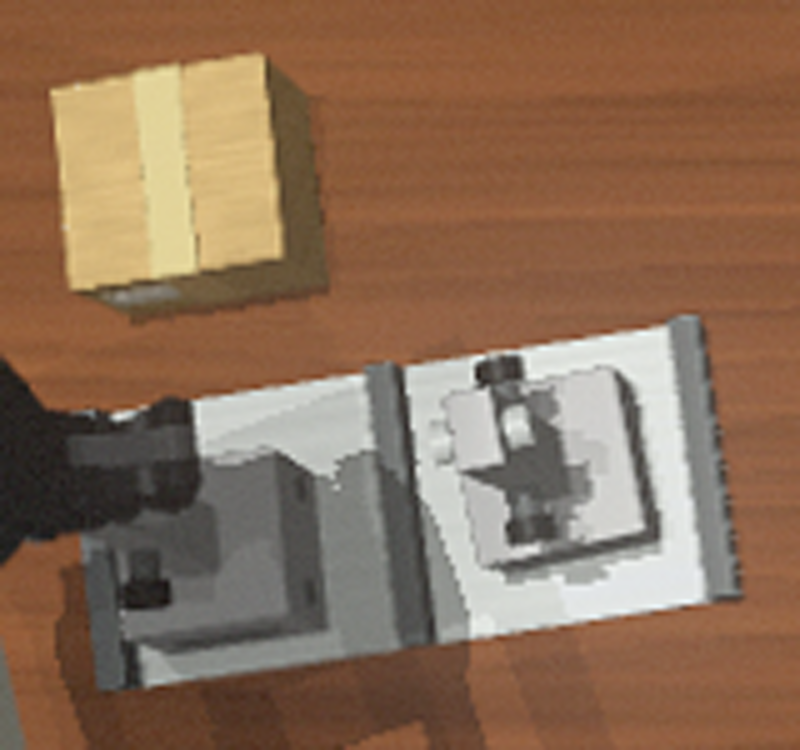

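Call:
{"method": "apply_moves", "body": {
  "rows": [
    [0, -0.04, -0.07, 0.02],
    [0, -0.04, -0.07, 0.02],
    [0, -0.04, -0.07, 0.02],
    [0, -0.04, -0.07, 0.02],
    [0, -0.04, -0.07, 0.02]
  ],
  "gripper": 0.369
}}

```text
t: 22.22
eef_pos: [0.4922, 0.2575, 0.1573]
ee_rot: [-1.335, 1.565, 0.379]
contact_force: [0.3, -0.3, -6.9]
grip_width: 0.372
```

Call:
{"method": "apply_moves", "body": {
  "rows": [
    [0.1, 0, 0, 0],
    [0.15, 0, 0, 0],
    [0.2, 0, 0, 0],
    [0.24, 0, 0, 0],
    [0.24, 0, 0, 0]
  ]
}}

```text
t: 22.85
eef_pos: [0.4928, 0.2577, 0.1463]
ee_rot: [-1.348, 1.563, 0.366]
contact_force: [-1.4, -0.3, 4.8]
grip_width: 0.368
```

```bash
python3 q.py;python3 - <<'E'
from h import *
plan([.4921,.2574,.141],.142+np.pi/2)
c=cam("scene");crop(c,(310,110,500,340),3,"pics/g4.png")
E
```

```text
22.85 [-0.07983052  0.10205496 -0.04162981] 0.368227127732063 [-1.38129617 -0.29753121  4.77313266]
t 22.85 pos [0.4928 0.2577 0.1463] shift [ 0.105  0.016 -0.004] turn(10deg) [0.005 0.01  0.044] q6 -1.37 w 0.368 F [-1.4 -0.3  4.8]
```

View pics/g4.png

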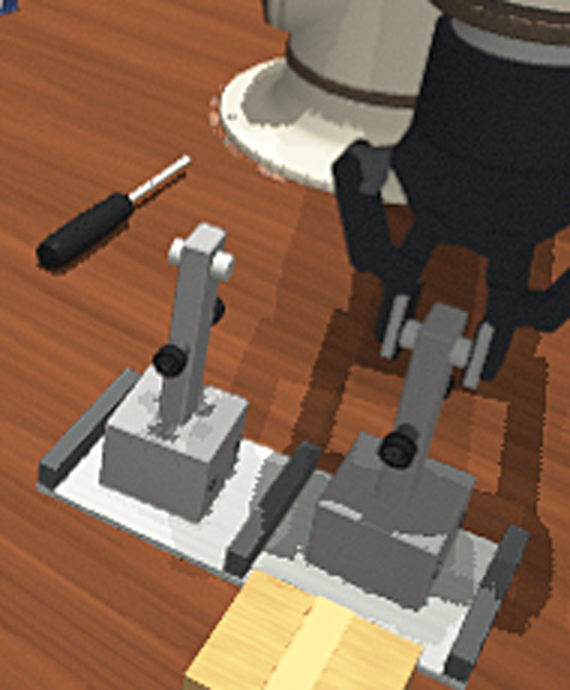

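```bash
cat > ov.py <<'E'
from h import *
def clampw(lug,yaw,th):
    # standing frame: u = stand x dir, v = lug axis, up. th: lean of foot toward -u
    u=np.array([np.cos(yaw),np.sin(yaw),0]);v=np.array([-np.sin(yaw),np.cos(yaw),0]);k=np.array([0,0,1.])
    ax=np.cos(th)*k+np.sin(th)*u   # from foot to lugs
    n=np.cos(th)*u-np.sin(th)*k
    P=lambda a,b,c:np.array(lug)+a*ax+b*n+c*v
    E=[]
    def box(a0,a1,b,c):
        C=[[P(a,sb*b,sc*c) for sb,sc in((1,1),(1,-1),(-1,-1),(-1,1))] for a in(a0,a1)]
        for i in range(4):
            E.extend([(C[0][i],C[0][(i+1)%4]),(C[1][i],C[1][(i+1)%4]),(C[0][i],C[1][i])])
    box(-.155,-.105,.032,.032); box(-.105,.015,.013,.008)
    return E
def draw(c,E,col,box,s,name,im=None):
    x0,y0,x1,y1=box
    if im is None: im=cv2.resize(c["img"][y0:y1,x0:x1],None,fx=s,fy=s,interpolation=cv2.INTER_CUBIC)
    for a,b in E:
        q=(proj(c,[a,b])-[x0,y0]+.5)*s-.5
        cv2.line(im,tuple(int(round(t)) for t in q[0]),tuple(int(round(t)) for t in q[1]),col,1,cv2.LINE_AA)
    cv2.imwrite(name,im); return im
E
python3 - <<'E'
from ov import *
s,p,R=st();c=cam("scene");lug=p+[0,0,.0186]
im=draw(c,clampw(lug,.142,0),(0,255,0),(390,180,500,330),5,"pics/g5.png")
draw(c,clampw(lug,.142,np.radians(8)),(0,0,255),(390,180,500,330),5,"pics/g5.png",im)
E
```

```text
(no output)
```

View pics/g5.png

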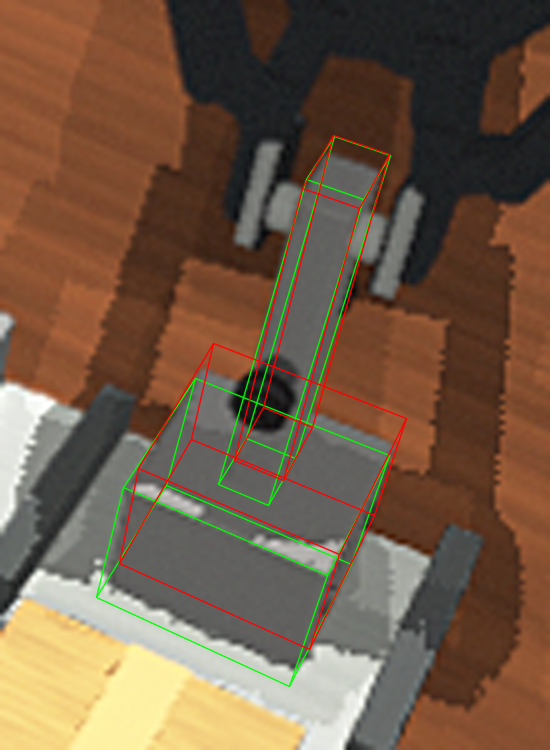

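Run:
```python
from ov import *
s,p,R=st();c=cam("scene")
c["img"]=np.clip(255*(c["img"]/255.)**.6*1.1,0,255).astype(np.uint8)
lug=p+[0,0,.0140]
crop(c,(390,195,500,315),6,"pics/g6.png")
draw(c,clampw(lug,.142,0),(0,255,0),(390,195,500,315),6,"pics/g7.png")
```

```text
(no output)
```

View pics/g6.png

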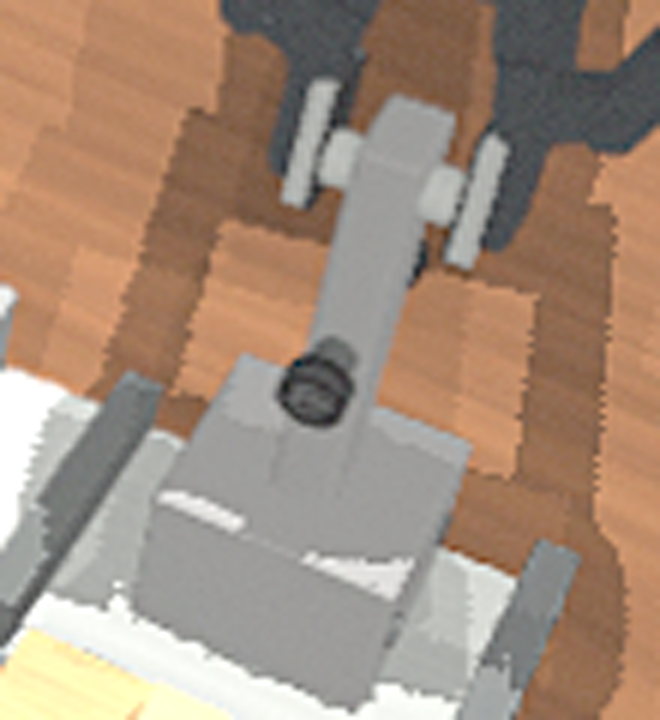

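View pics/g7.png

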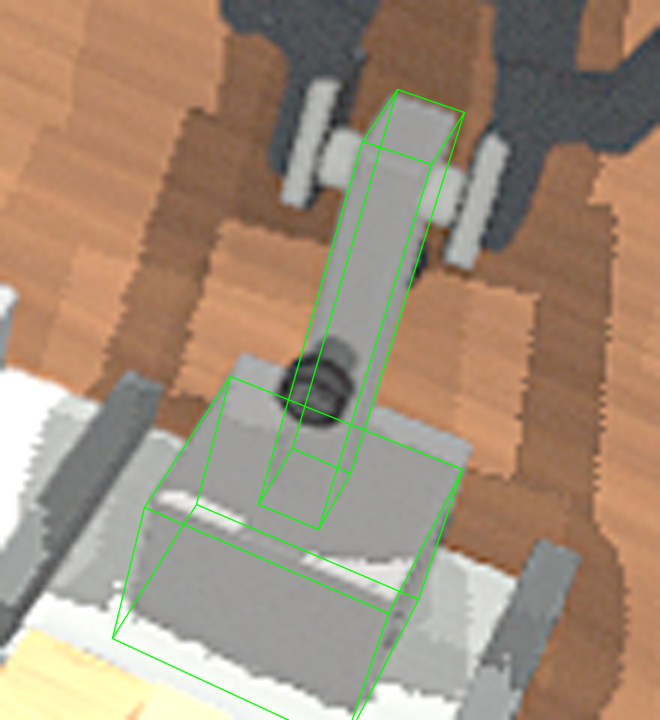

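```bash
cat > ft.py <<'E'
from ov import *
from scipy.optimize import least_squares
def model(lug,yaw,th):
    u=np.array([np.cos(yaw),np.sin(yaw),0]);v=np.array([-np.sin(yaw),np.cos(yaw),0]);k=np.array([0,0,1.])
    ax=np.cos(th)*k+np.sin(th)*u;n=np.cos(th)*u-np.sin(th)*k
    P=lambda a,b,c:np.array(lug)+a*ax+b*n+c*v
    return np.array([P(.015,-.013,-.008),P(.015,-.013,.008),P(.015,.013,-.008),P(.015,.013,.008),P(-.105,-.032,-.032),P(-.105,-.032,.032),P(-.105,.032,-.032),P(-.105,.032,.032),P(-.155,.032,-.032),P(-.155,.032,.032)])
def fitc(c,pix,x0,fix_yaw=None):
    m=~np.isnan(pix[:,0])
    f=lambda x:(proj(c,model(x[:3],x[3],x[4]))-pix)[m].ravel()
    r=least_squares(f,x0,loss="soft_l1",x_scale=[.01,.01,.01,.05,.05]);return r.x,f(r.x).reshape(-1,2).round(1)
E
python3 - <<'E'
from ft import *
s,p,R=st();c=cam("scene")
pix=(np.array([(400,95),(455,118),(360,143),(430,168),(243,353),(470,442),(153,500),(398,602),(133,607),(358,712)])+.5)/6-.5+[390,195]
x,r=fitc(c,pix,[*p+[0,0,.014],.142,0.]);print(p,x[:3],np.degrees(x[3:]),r.tolist())
E
```

```text
[0.49276606 0.25769712 0.14628713] [0.48301586 0.25491112 0.15273603] [8.62178267 4.22257891] [[-0.8, -0.5], [1.0, -0.7], [0.2, 1.0], [-0.3, 0.7], [-0.1, 0.0], [0.1, 0.1], [0.9, -1.1], [-0.3, -1.2], [-0.3, 1.0], [-0.1, 0.5]]
```

Call:
{"method": "apply_moves", "body": {
  "rows": [
    [0.0, 0.05, 0, 0],
    [0.01, 0.1, 0, 0],
    [0.02, 0.15, 0, 0],
    [0.03, 0.2, 0, 0],
    [0.04, 0.22, 0, 0]
  ],
  "gripper": 0.37
}}

```text
t: 23.68
eef_pos: [0.4819, 0.2563, 0.1448]
ee_rot: [-1.343, 1.562, 0.37]
contact_force: [-1.7, 0.2, 9.3]
grip_width: 0.373
```

```bash
python3 q.py;python3 - <<'E'
from ov import *
plan([.4921,.2574,.141],.142+np.pi/2)
c=cam("scene")
c["img"]=np.clip(255*(c["img"]/255.)**.6*1.1,0,255).astype(np.uint8)
crop(c,(390,195,500,315),6,"pics/g8.png")
E
```

```text
23.675 [-0.03261384  0.20523757  0.01854994] 0.3732352231094543 [-1.66168279  0.19903546  9.26354943]
t 23.68 pos [0.4819 0.2563 0.1448] shift [ 0.077 -0.204 -0.007] turn(10deg) [0.006 0.011 0.049] q6 -1.37 w 0.373 F [-1.7  0.2  9.3]
```

View pics/g8.png

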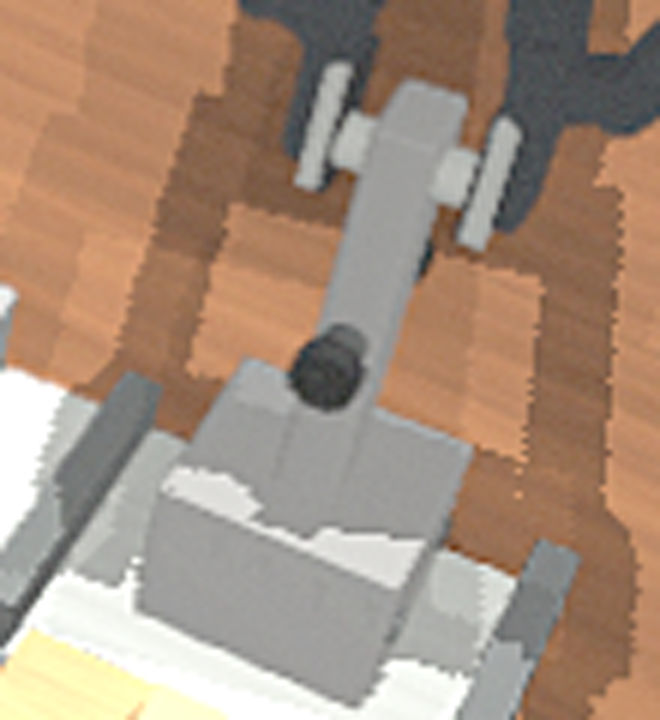

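Run:
```python
from ft import *
s,p,R=st();c=cam("scene")
pix=(np.array([(408,82),(468,103),(372,130),(442,152),(245,360),(472,450),(160,492),(400,590),(137,607),(360,708)])+.5)/6-.5+[390,195]
x,r=fitc(c,pix,[*p+[0,0,.014],.142,0.]);print(p,x[:3],np.degrees(x[3:]),r.tolist())
```

```text
[0.48184714 0.25625586 0.14478925] [0.46994641 0.25267209 0.14835771] [8.48453563 0.55965821] [[-0.2, -0.0], [0.6, 0.0], [0.4, 0.3], [-0.2, 0.4], [0.1, -0.4], [-0.2, -0.6], [0.7, -1.0], [0.0, -0.6], [-0.7, 0.8], [-0.4, 0.9]]
```

Call:
{"method": "apply_moves", "body": {
  "rows": [
    [-0.02, 0, 0, 0],
    [-0.02, 0, 0, 0],
    [-0.02, 0, 0, 0],
    [-0.02, 0, 0, 0],
    [-0.02, 0, 0, 0]
  ],
  "gripper": 0.0,
  "newtons": 110
}}

```text
t: 24.4
eef_pos: [0.4819, 0.2562, 0.1457]
ee_rot: [-1.348, 1.562, 0.366]
contact_force: [-1.1, -0.2, -1.7]
grip_width: 0.342
```

```bash
python3 q.py;python3 - <<'E'
from ov import *
plan([.4921,.2574,.141],.142+np.pi/2)
E
```

```text
24.4 [-0.06377355  0.14352045 -0.02528076] 0.34229254860117053 [-1.08455161 -0.16238113 -1.72395379]
t 24.40 pos [0.4819 0.2562 0.1457] shift [ 0.096 -0.204 -0.006] turn(10deg) [0.006 0.011 0.048] q6 -1.37 w 0.342 F [-1.1 -0.2 -1.7]
```

Call:
{"method": "apply_moves", "body": {
  "rows": [
    [-0.12, 0, 0, 0],
    [-0.12, -0.07, 0, 0],
    [-0.12, -0.14, 0, 0],
    [-0.12, -0.2, 0, 0],
    [-0.12, -0.2, 0, 0]
  ]
}}

```text
t: 25.02
eef_pos: [0.4919, 0.2576, 0.1516]
ee_rot: [-1.346, 1.562, 0.368]
contact_force: [0.1, 0.3, -5.9]
grip_width: 0.335
```

```bash
python3 q.py;python3 - <<'E'
from ov import *
plan([.4921,.2574,.1455],.142+np.pi/2)
c=cam("scene")
c["img"]=np.clip(255*(c["img"]/255.)**.6*1.1,0,255).astype(np.uint8)
crop(c,(390,195,500,315),6,"pics/g9.png")
E
```

```text
25.025 [-0.02298435  0.02726177 -0.01440375] 0.3353047871917049 [ 0.12485159  0.28395074 -5.86444199]
t 25.02 pos [0.4919 0.2576 0.1516] shift [ 0.121 -0.002 -0.005] turn(10deg) [0.005 0.011 0.047] q6 -1.37 w 0.335 F [ 0.1  0.3 -5.9]
```

View pics/g9.png

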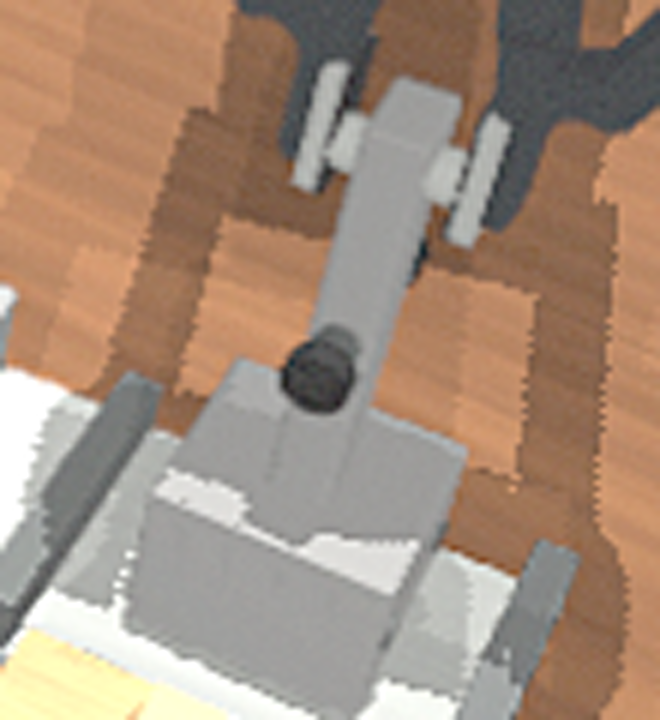

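Call:
{"method": "apply_moves", "body": {
  "rows": [
    [0.04, 0, 0, 0],
    [0.08, 0, 0, 0],
    [0.1, 0, 0, 0],
    [0.12, 0, 0, 0],
    [0.12, 0, 0, 0]
  ]
}}

```text
t: 25.7
eef_pos: [0.4919, 0.2576, 0.1457]
ee_rot: [-1.345, 1.562, 0.369]
contact_force: [-1.3, -1.2, -5.8]
grip_width: 0.346
```

```bash
python3 q.py;python3 - <<'E'
from ov import *
plan([.4921,.2574,.1455],.142+np.pi/2)
c=cam("scene")
c["img"]=np.clip(255*(c["img"]/255.)**.6*1.1,0,255).astype(np.uint8)
crop(c,(390,195,500,315),6,"pics/h1.png")
c=cam("top");c["img"]=np.clip(255*(c["img"]/255.)**.6*1.1,0,255).astype(np.uint8)
crop(c,(85,180,195,270),6,"pics/h2.png")
E
```

```text
25.7 [0.02169597 0.0332624  0.05401778] 0.34589324643815655 [-1.34208201 -1.20233615 -5.80285936]
t 25.70 pos [0.4919 0.2576 0.1457] shift [ 0.003 -0.004 -0.005] turn(10deg) [0.005 0.011 0.047] q6 -1.37 w 0.346 F [-1.3 -1.2 -5.8]
```

View pics/h1.png

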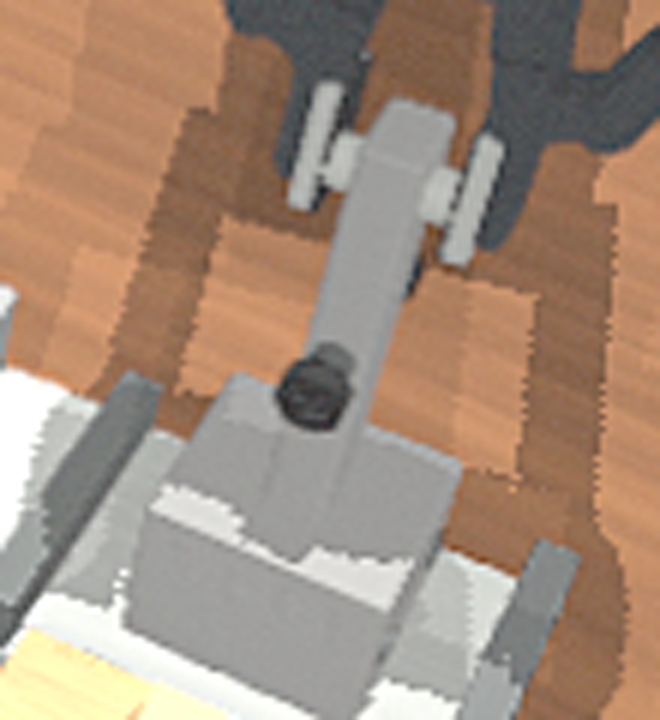

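View pics/h2.png

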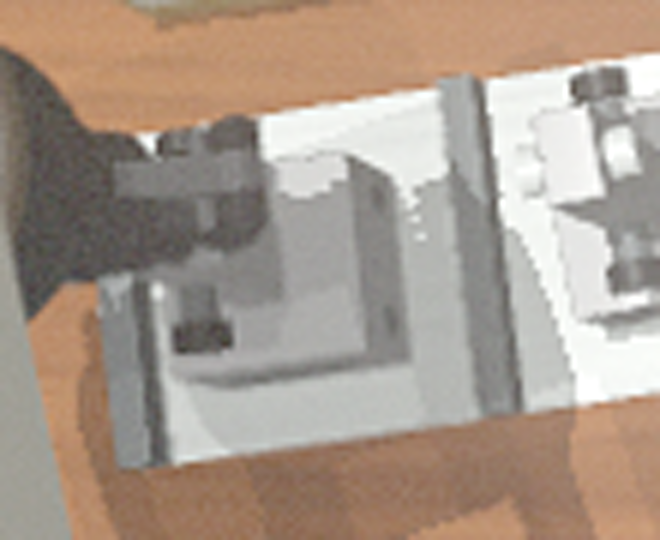

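Call:
{"method": "apply_moves", "body": {
  "rows": [
    [0.01, 0, 0, 0],
    [0.02, 0, 0, 0],
    [0.02, 0, 0, 0],
    [0.03, 0, 0, 0],
    [0.03, 0, 0, 0]
  ]
}}

```text
t: 26.42
eef_pos: [0.4924, 0.2578, 0.1455]
ee_rot: [-1.351, 1.56, 0.363]
contact_force: [-2.0, -0.3, 10.5]
grip_width: 0.345
```

```bash
python3 q.py;python3 - <<'E'
from fit import *
plan([.4921,.2574,.1455],.142+np.pi/2)
c=cam("top")
P=uv([(348,153),(365,358),(172,375)],(85,180),6)
L=[[.032,-.032,.055],[-.032,-.032,.055],[-.032,.032,.055]]
print(fit([(c,L,P)],[.49,.257,.142]))
E
```

```text
26.425 [-0.14004172  0.33635383 -0.01676731] 0.3450143866300807 [-2.0330211  -0.29449416 10.47924638]
t 26.43 pos [0.4924 0.2578 0.1455] shift [ 0.     0.007 -0.008] turn(10deg) [0.005 0.013 0.06 ] q6 -1.37 w 0.345 F [-2.  -0.3 10.5]
(array([0.49192261, 0.25879254, 0.10282974]), array([[ 0.4, -0.2],
       [ 0.3, -0.3],
       [-0.9,  0.5]]))
```

Call:
{"method": "apply_moves", "body": {
  "rows": [
    [-0.02, 0, 0, 0],
    [-0.02, 0, 0, 0],
    [-0.02, 0, 0, 0],
    [-0.02, 0, 0, 0],
    [-0.02, 0, 0, 0]
  ]
}}

```text
t: 27.1
eef_pos: [0.4924, 0.2578, 0.1464]
ee_rot: [-1.352, 1.56, 0.362]
contact_force: [0.2, 1.0, -6.9]
grip_width: 0.341
```

```bash
python3 q.py
```

```text
27.1 [0.03190024 0.00315456 0.00185917] 0.340825938585626 [ 0.19389902  0.95561589 -6.94473186]
```

Call:
{"method": "apply_moves", "body": {
  "rows": [
    [0, 0, 0, 0],
    [0, 0, 0, 0],
    [0, 0, 0, 0],
    [0, 0, 0, 0],
    [0, 0, 0, 0]
  ],
  "gripper": 0.37
}}

```text
t: 27.72
eef_pos: [0.4924, 0.2578, 0.1464]
ee_rot: [-1.355, 1.56, 0.359]
contact_force: [0.1, -0.3, -5.9]
grip_width: 0.369
```

```bash
python3 q.py
```

```text
27.725 [0.02683804 0.02755898 0.00248292] 0.3693774630248119 [ 0.09850561 -0.25816467 -5.93262086]
```

Call:
{"method": "apply_moves", "body": {
  "rows": [
    [0, 0, 0, 0],
    [0, 0, 0, 0],
    [0, 0, 0, 0],
    [0, 0, 0, 0],
    [0, 0, 0, 0]
  ],
  "gripper": 0.55
}}

```text
t: 28.35
eef_pos: [0.4924, 0.2578, 0.1465]
ee_rot: [-1.353, 1.56, 0.36]
contact_force: [-0.6, 0.2, -0.1]
grip_width: 0.552
```

```bash
python3 q.py;python3 - <<'E'
from h import *
c=cam("wrist");cv2.imwrite("pics/i1.png",c["img"])
E
```

```text
28.35 [ 0.0088386  -0.04156003  0.02982567] 0.5521908474262827 [-0.61430831  0.22502092 -0.13353724]
```

View pics/i1.png

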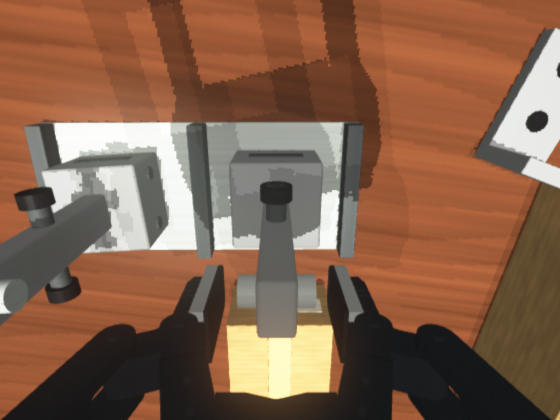

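Call:
{"method": "apply_moves", "body": {
  "rows": [
    [-0.2, 0, 0, 0],
    [-0.6, 0, 0, 0],
    [-1.2, 0, 0, 0],
    [-2.2, 0, 0, 0],
    [-3.2, 0, 0, 0]
  ]
}}

```text
t: 29.02
eef_pos: [0.4905, 0.2571, 0.3087]
ee_rot: [-1.351, 1.56, 0.363]
contact_force: [0.7, 0.3, -0.1]
grip_width: 0.544
```

Call:
{"method": "apply_moves", "body": {
  "rows": [
    [-0.3, 0.8, 0, 0],
    [-0.3, 1.8, 0.5, 0],
    [-0.3, 2.4, 1.2, 0],
    [-0.3, 2.4, 2.2, 0],
    [-0.3, 2.4, 3.0, 0]
  ]
}}

```text
t: 29.65
eef_pos: [0.3493, 0.3899, 0.324]
ee_rot: [-1.306, 1.558, 0.408]
contact_force: [1.3, 0.0, 0.3]
grip_width: 0.551
```

```bash
python3 q.py;python3 - <<'E'
from h import *
c=cam("top");crop(c,(85,120,245,270),5,"pics/j1.png")
c=cam("scene");crop(c,(310,150,500,340),4,"pics/j2.png")
E
```

```text
29.65 [ 0.0058352   0.02200712 -0.0346255 ] 0.5510172840519196 [1.3018757  0.02238758 0.29603796]
```

View pics/j1.png

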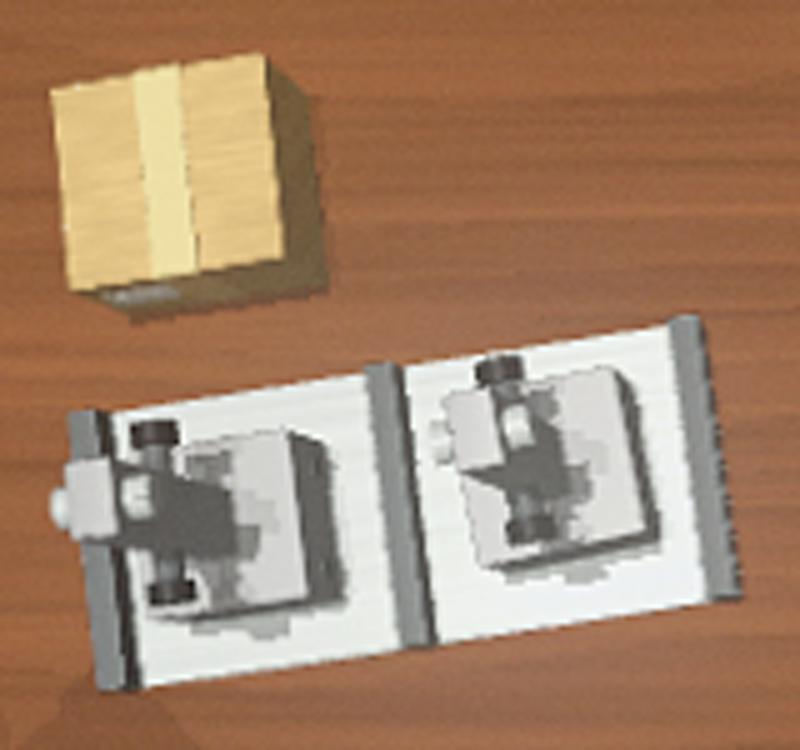

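View pics/j2.png

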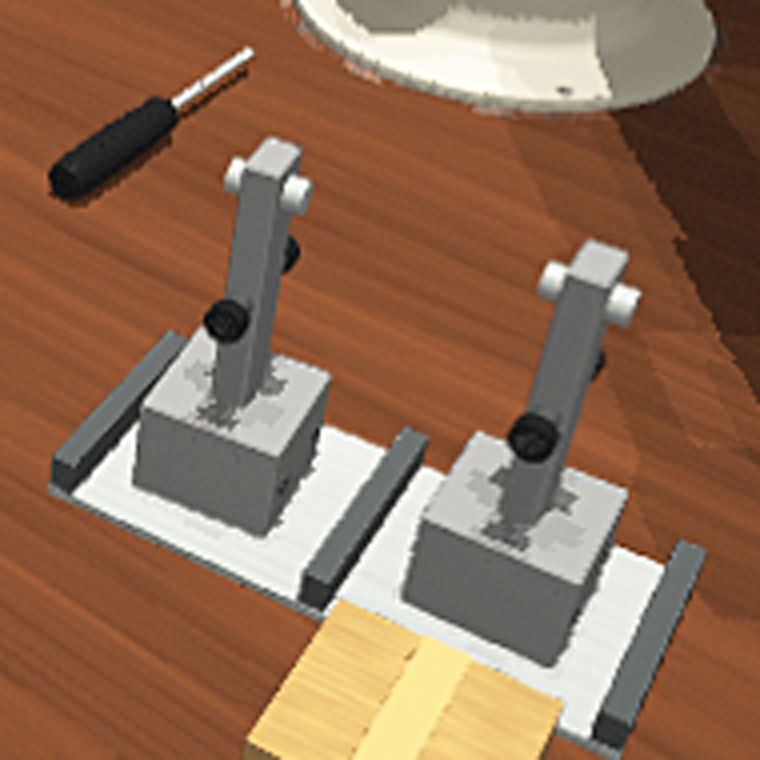

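Run:
```python
from fit import *
c=cam("top");s=cam("scene");a=.032
P=uv([(290,430),(308,601),(163,618)],(85,120),5);L=[[a,-a,.055],[-a,-a,.055],[-a,a,.055]]
P2=uv([(478,432),(627,490),(422,514),(583,583)],(310,150),4);L2=[[-a,-a,.055],[-a,a,.055],[a,-a,.055],[a,a,.055]]
for o in ([(c,L,P)],[(s,L2,P2)],[(c,L,P),(s,L2,P2)]):
    x,r=fit(o,[.49,.257,.14]);d=x[:2]-[.4921,.2574];print(x,(d*1000).round(1))
# carton
a,b=.04,.042
Pc=uv([(50,90),(265,55),(283,260),(70,291)],(85,120),5)
x,r=fit([(c,[[a,b,.06],[a,-b,.06],[-a,-b,.06],[-a,b,.06]],Pc)],[.6,.28,.14]);print("carton",x,r.tolist())
C=np.array([[a,b],[a,-b],[-a,-b],[-a,b]]);cs,sn=np.cos(x[2]),np.sin(x[2])
W=x[:2]+C@np.array([[cs,sn],[-sn,cs]]);d=W-[.5006,.198];print("carton corners stand-x",d@[np.cos(.142),np.sin(.142)])
```

```text
[0.49019912 0.25753184 0.13046225] [-1.9  0.1]
[0.48970517 0.25785334 0.14795353] [-2.4  0.5]
[0.4897973  0.25777669 0.14409553] [-2.3  0.4]
carton [0.62370171 0.28076652 0.13490535] [[0.4, -0.2], [-0.3, 0.1], [0.1, -0.1], [-0.2, 0.2]]
carton corners stand-x [0.17387304 0.17327709 0.09327911 0.09387505]
```

```bash
python3 -c "
from plant import robot
print(robot.sign_off())"
```

```text
the job is handed in; nothing more can be done
None
```

The job is done and handed in. The arm took about 30 s of the 67 s allowed. `sign_off` gives no verdict, so what follows is from my own last checks.

**What I did:**
- **Carton:** I pushed it out of the back of its bay with the part-open fingers. It lies flat and right way up on the bench, with a measured gap of about 38 mm to the stand.
- **Clamp pick-up:** I pinched it by the lugs at 110 N and lifted it. It had already swung about 45° by the first check after the lift. I then opened the fingers in small steps until it hung close to plumb.
- **Clamp placing:** On first touch it stood about 4° off upright. I eased it flat on the plate, gripped it firmly again, lifted it slightly, moved it about 10 mm to the bay centre, set it down and let go.

**Last checks:**
- **Position:** Both cameras together put the clamp about 2.3 mm from the bay centre and turned less than about 0.5° from the stand. The top camera alone read about 0.7° of turn from poorly visible corners.
- **State:** The placed clamp and the parked clamp are both upright in the pictures. The parked clamp shows no movement against the earlier pictures.
- **Contact:** The arm is clear of everything. The force readings I saw stayed below about 11 N, though I only read them between moves.

**Did not go as expected:** Lowering the grip force alone did not let the clamp swing. It swung on only when I commanded a wider finger opening.

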